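Pack up the bakery counter's folding signs and tongs

ROBOT

A 7-joint arm with a two-finger parallel gripper is mounted at the origin on the work surface. World frame = base frame: x ahead of the robot, y to its left, z up, the work surface at z = 0. Lengths are in m, angles in degrees, forces in N, time in s.
With the tool pointing down it reaches from about 0.425 to 0.875 m from the base axis. Payload 4.7 kg.
Tool frame: the origin (TCP) lies midway between the tips of the shut fingers; the grasp point (between the pads) lies 19 mm behind it; z points along the fingers, y is the direction in which the jaws open and shut (so a half turn about z gives the same grasp; the last joint's range is limited). The gripper opens to 87 mm and grips with 3 to 60 N. Pads are 19 mm wide; open, the fingers measure 117 mm over their backs; the gripper's body (75 mm by 190 mm) begins 51 mm behind the grasp point.
Start: joints at [67.557, 18.392, -4.016, 83.108, 1.295, 78.541, -3.26], TCP at [0.257, -0.597, 0.223] pointing down, gripper open.
Joint ranges: [-163.93, 163.93], [-17.29, 119.83], [-79.2, 71.16], [3.27, 140.29], [-89.18, 269.18], [5.43, 117.66], [-154.24, 154.24]. Speed limits (degrees/s): [147.25, 147.25, 180, 180, 180, 180, 180].

INTERFACE

Orientations are given as [roll, pitch, yaw] about the fixed x, y, z axes, in that order (R = Rz(yaw) Ry(pitch) Rx(roll)).
In Python, from cell import env gives the robot as it stands. The module is installed in compiled form; this text tells all that it offers.
- The arm moves only by the tool servo_tool, never from a script. Its argument "plan" is a list of rows, each a list of 3 entries, a list of its own where there are three numbers: the opening, from 0 (shut) to 1 (fully open), then the shift along the tool's x, y, z in cm, then the turn, a rotation vector about the tool's x, y, z in degrees. A call has 1 to 20 rows; each row shifts and turns the pose as measured when the row begins, along the tool's axes as they then stand; what a row does not reach is not made up. A row lasts 1/12 s, in which the tool goes at most 41.7 mm and 7.16 degrees, less where a joint would pass 70% of its speed; a pose out of reach is approached as far as the arm can. A call is refused whole if a number of a shift passes 4.17 or a number of a turn 7.16, either way. A call with a gripper value outside its range is refused whole. The fingers move at their own pace and stop on an object; "force" is the grip in N (left out, the last holds). Time passes only in rows, so rows that do not move let the fingers close. It gives the time, the measured TCP pose, the force and the opening at its end, in the units of the state.
- env.get_obs(): the state, without advancing time (a new reading comes with each control period).
- env.read_camera(name): name is "scene" or "top"; returns a dict with "image" (480x640x3 uint8, blue, green, red), "fx", "fy", "cx", "cy" (pixels), "rvec" (rotation vector, rad) and "tvec" (3), from world to camera coordinates, as OpenCV has them. Camera axes: x right, y down, z forward; pixel columns grow to the right and rows downward; lengths in m; the calibration is good to about 2 mm. A picture is of the moment at which its call begins. There is no depth.
- env.sign_off(): hands the job in, once; it reports no verdict.
The state is a dict: "time_s": time; "qpos": joint angles; "joint_velocities": joint speeds; "effort": joint torques, N m; "tool_pos": TCP position; "tool_rot": TCP orientation; "force": force on the tool from outside, world axes, zero at the start; "wrist_torque": the same for the moment, N m; "grip_width": finger opening in m.
Only numpy, scipy, OpenCV 4.12 (cv2) and the standard library are available. Lean on these libraries where they do the work, as an engineer would, in place of code of your own. Each camera call takes 0.05 s, during which the arm holds its last target. There are 200 camera calls.

TASK

Pack up the counter for the night: fold every sign stand flat and stand each one upright in a slot of its own in the wooden case, rod up; squeeze the serving tongs shut and lay them flat, lengthwise, on the raised shelf in the same case. When everything is in, lower the lid until it is fully shut, without slamming it, and leave the buns, jar, mug and brush where they are.

Things in the scene. Friction and masses are not known exactly. Their poses are not given: they have to be found in the camera images.
- stand0: one of 2 or 3 alike A-frame sign stands: two dark-wood leaves 80 mm wide, 6 thick, reaching 60 from a steel rod (radius 5) at the top, blank black faces. Origin: midway, 60 mm below the rod's axis: between the feet when folded, 4 mm below them when spread. y along the rod, x across the leaves, z up. Feet 57 mm over all when spread; squeezed together 14 mm thick. Friction hinge (about 1 N), stays as left. 90 g
- stand1: one of 2 or 3 alike A-frame sign stands: two dark-wood leaves 80 mm wide, 6 thick, reaching 60 from a steel rod (radius 5) at the top, blank black faces. Origin: midway, 60 mm below the rod's axis: between the feet when folded, 4 mm below them when spread. y along the rod, x across the leaves, z up. Feet 57 mm over all when spread; squeezed together 14 mm thick. Friction hinge (about 1 N), stays as left. 90 g
- stand2: one of 2 or 3 alike A-frame sign stands: two dark-wood leaves 80 mm wide, 6 thick, reaching 60 from a steel rod (radius 5) at the top, blank black faces. Origin: midway, 60 mm below the rod's axis: between the feet when folded, 4 mm below them when spread. y along the rod, x across the leaves, z up. Feet 57 mm over all when spread; squeezed together 14 mm thick. Friction hinge (about 1 N), stays as left. 90 g
- stand0_a (a joint): hinge of stand0: angle of the leaf on the -x side from the middle plane, in rad; 0 = folded shut, about 0.38 at the start, at most 0.4
- stand0_b (a joint): hinge of stand0: angle of the leaf on the +x side from the middle plane, in rad; 0 = folded shut, about 0.38 at the start, at most 0.4
- stand1_a (a joint): hinge of stand1: angle of the leaf on the -x side from the middle plane, in rad; 0 = folded shut, about 0.38 at the start, at most 0.4
- stand1_b (a joint): hinge of stand1: angle of the leaf on the +x side from the middle plane, in rad; 0 = folded shut, about 0.38 at the start, at most 0.4
- stand2_a (a joint): hinge of stand2: angle of the leaf on the -x side from the middle plane, in rad; 0 = folded shut, about 0.38 at the start, at most 0.4
- stand2_b (a joint): hinge of stand2: angle of the leaf on the +x side from the middle plane, in rad; 0 = folded shut, about 0.38 at the start, at most 0.4
- tongs: steel serving tongs lying open in a V: two straight arms 12 mm high, 10 wide, hinged on a boss (radius 10) at one end; 150 mm long. Origin: underside, on the middle line, half-way along (65 mm from the pivot); x from pivot to tips, z up. There 40 to 50 mm over both arms when open, 22 mm all along when squeezed shut. Friction hinge (under 1 N), stays as left. 120 g
- tongs_a (a joint): hinge of the tongs: angle of the arm on the +y side from the middle plane, in rad; 0 = folded shut, about 0.18 to 0.26 at the start, at most 0.28
- tongs_b (a joint): hinge of the tongs: angle of the arm on the -y side from the middle plane, in rad; 0 = folded shut, about 0.18 to 0.26 at the start, at most 0.28
- case: fixed light-wood case 188 x 188 x 78 mm, walls and floor 6. Origin: centre of underside; x from front to lid hinge, y left, z up. Right part (y -88 to 6 mm): deep stand bay, three slots across x, 26 mm wide, between 40 mm high blocks jutting 16 mm from both sides (62 clear between). Left part (y 6 to 88): tong shelf 40 mm above the floor, lip 8 mm high at y 6 to 10. Lid at the rear
- slot0 (a point): slot 0 of the case (nearest the front): centre of the slot on the case's inner floor, 6 mm above its underside. A folded stand stands in it on its feet with its rod along the case's y; pitch of the slots 44 mm, length along y 94 mm; axes as the case
- slot1 (a point): slot 1 of the case (the middle one): centre of the slot on the case's inner floor, 6 mm above its underside. A folded stand stands in it on its feet with its rod along the case's y; pitch of the slots 44 mm, length along y 94 mm; axes as the case
- slot2 (a point): slot 2 of the case (nearest the hinge): centre of the slot on the case's inner floor, 6 mm above its underside. A folded stand stands in it on its feet with its rod along the case's y; pitch of the slots 44 mm, length along y 94 mm; axes as the case
- tong_shelf (a point): middle of the tong shelf's top, 46 mm above the case's underside; free length along the case's x 176 mm, width 78 mm; axes as the case. The tongs lie flat on it along the case's x, tips either way
- lid_hinge (a point): middle of the lid's hinge line, on top of the case's rear wall. The point turns with the lid: -x points along the lid to its free edge 188 mm away, y along the hinge, z is the lid's outward normal (up when shut). The lid is a board 188 x 188 x 8 mm on the z > 0 side of this point, with a dark steel knob outside, on the middle line 158 mm from the hinge, standing out about 45 mm
- lid (a joint): lid angle in rad: 0 = shut flat on the rim, 1.57 = upright; starts open at 1.7 to 1.85, at most 1.95. Stiff by friction (about 0.2 N m), stays where it is left
- bun0: round bread bun, 68 mm across, 44 mm high; not part of the job; origin: centre of its underside
- bun1: round bread bun, 68 mm across, 44 mm high; not part of the job; origin: centre of its underside
- jam: glass jar with a steel cap, 60 mm across, 75 mm high; not part of the job; origin: centre of its underside
- mug: white mug, 76 mm across, 85 mm high; not part of the job; origin: centre of its underside
- brush: pastry brush lying on the counter; not part of the job; origin: centre of its underside

How it is judged:
By the outcome, as a careful person would: the job done as asked, in the order asked, and still so for the second after the job is handed in, with the robot touching nothing.
Of stand0, stand1, stand2 only 2 to 3 are there at a start; the rules pass over those that are not, and their reading is None.
At some moment in a run one of stand0, stand1, stand2, tongs may be knocked a few centimetres aside while the robot is not near it.
It also fails if it takes over 210 s, if anything falls off the work surface, if the arm or the gripper's body presses on something with over 40 N, if the wrist force passes 120 N, or if a joint passes its speed limit or range.

## Working session

There is one attempt and no reset: what is moved stays moved. The work goes in short steps, Python scripts to look and compute and a tool call to move; the robot and the scene stay as the last step left them, time stands still between calls to the robot, and variables do not carry over. Pictures are saved under pics/ and viewed, about 12 in all and at most 16, crops included, and the job is handed in when it is done.

Besides the shell and the picture viewer there is one more tool, called after "Emit:" as name(argument=value, ...), one argument or row to a line, values as JSON. servo_tool: Moves the arm, as the interface text tells. Its arguments: {"type":"object","properties":{"plan":{"type":"array"},"force":{"type":"number"}},"required":["plan"]}

```bash
mkdir -p pics; cat > h.py <<'E'
import numpy as np, cv2
from cell import env
from scipy.spatial.transform import Rotation as R
def cam(n,save=None):
    c=env.read_camera(n)
    if save: cv2.imwrite('pics/'+save,c['image'])
    return c
def K(c): return np.array([[c['fx'],0,c['cx']],[0,c['fy'],c['cy']],[0,0,1.]])
def ray(c,uv,z):
    "world point of pixel at height z"
    M=R.from_rotvec(np.ravel(c['rvec'])).as_matrix(); t=np.ravel(c['tvec'])
    o=-M.T@t; d=M.T@np.array([(uv[0]-c['cx'])/c['fx'],(uv[1]-c['cy'])/c['fy'],1])
    return o+d*(z-o[2])/d[2]
def proj(c,P):
    return cv2.projectPoints(np.array(P,float).reshape(-1,3),np.ravel(c['rvec']),np.ravel(c['tvec']),K(c),None)[0].reshape(-1,2)
def st():
    o=env.get_obs()
    print(o['time_s'],np.round(o['tool_pos'],4),np.round(o['tool_rot'],1),np.round(o['force'],1),round(o['grip_width'],4),np.round(o['qpos'],0))
    return o
def goto(p,rpy=None):
    "shift in tool axes, cm and rotvec deg to reach world pose"
    o=env.get_obs(); T=R.from_euler('xyz',o['tool_rot'],degrees=True)
    s=T.inv().apply(np.array(p)-o['tool_pos'])*100
    w=np.zeros(3) if rpy is None else (T.inv()*R.from_euler('xyz',rpy,degrees=True)).as_rotvec(degrees=True)
    print('shift cm',np.round(s,2),'turn',np.round(w,1))
E
python3 - <<'E'
from h import *
st()
for n in('top','scene'):
    c=cam(n,n+'0.png'); print(n,c['fx'],c['cx'],c['cy'],c['rvec'],c['tvec'])
E
```

```text
0.0 [ 0.2563 -0.5967  0.2215] [-179.9    0.    23.3] [-1.  -0.4 -0.2] 0.0872 [68. 18. -4. 83.  1. 79. -3.]
top 441.92983166180926 320.68805414430466 241.13917432090057 [ 2.1915596  -2.19386758  0.05131531] [-0.05472267  0.50471359  1.16942313]
scene 565.0582267505973 324.82328673856256 245.66039025958145 [ 2.18898483  0.67723916 -0.29572507] [-0.41481439 -0.14126482  1.66207972]
```

View pics/top0.png

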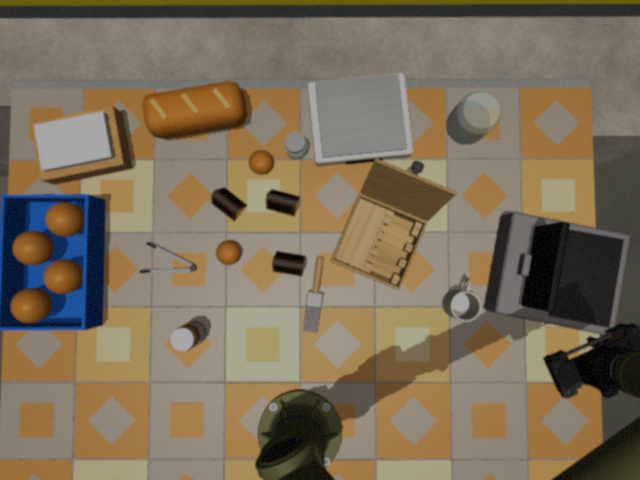

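View pics/scene0.png

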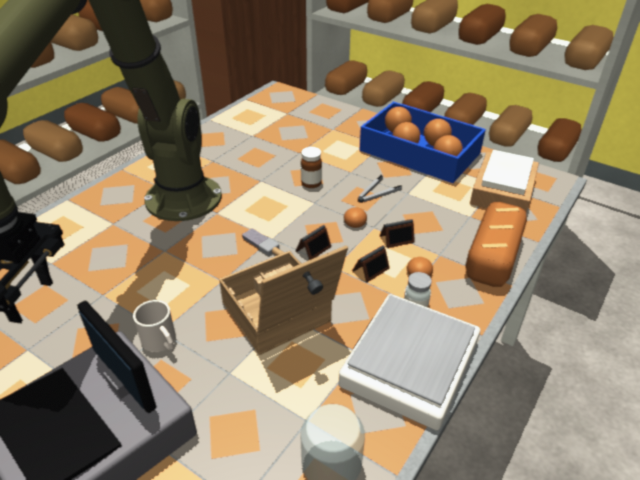

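```bash
python3 - <<'E'
import cv2
a=cv2.imread('pics/top0.png')
cv2.imwrite('pics/c1.png',cv2.resize(a[150:300,130:330],None,fx=4,fy=4,interpolation=cv2.INTER_CUBIC))
cv2.imwrite('pics/c2.png',cv2.resize(a[145:300,320:470],None,fx=3.8,fy=3.8,interpolation=cv2.INTER_CUBIC))
E
```

```text
(no output)
```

View pics/c1.png

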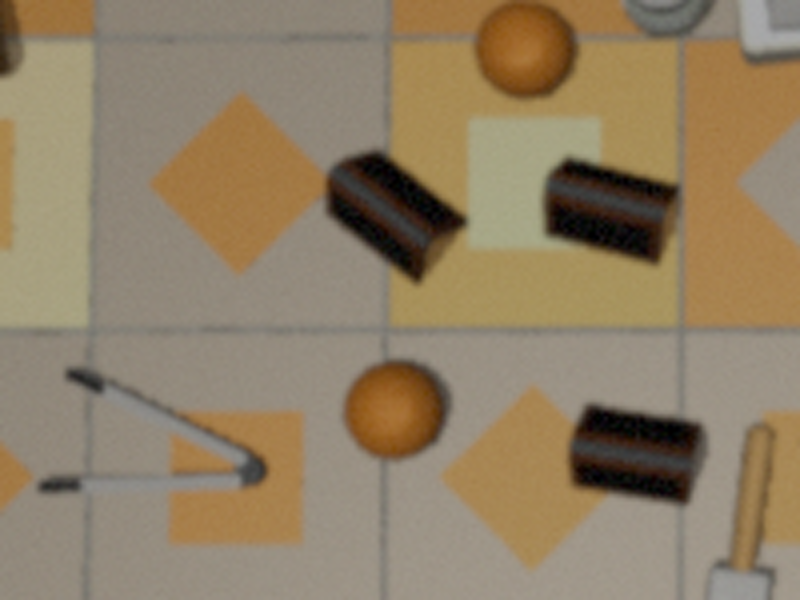

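View pics/c2.png

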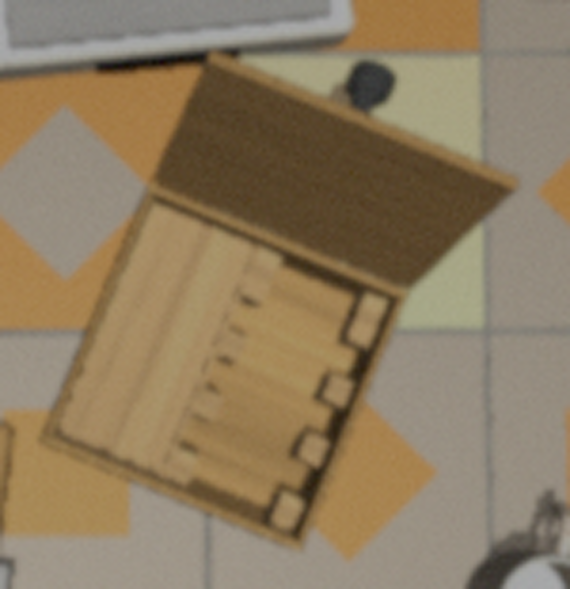

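```bash
cat > m.py <<'E'
from h import *
from scipy.optimize import least_squares
def casefit(c,px):
    loc=np.array([[-.094,.094,.078],[-.094,-.094,.078],[.094,-.094,.078],[.094,.094,.078]])
    f=lambda v:(proj(c,R.from_euler('z',v[2]).apply(loc)+[v[0],v[1],0])-px).ravel()
    r=least_squares(f,[.5,-.2,0]); print('case',r.x[:2].round(4),np.degrees(r.x[2]).round(1),r.fun.round(1)); return r.x
def seg(c,a,b,z):
    P,Q=ray(c,a,z),ray(c,b,z); m=(P+Q)/2; d=Q-P
    print('mid',m.round(4),'len',np.linalg.norm(d).round(4),'yaw of dir',np.degrees(np.arctan2(d[1],d[0])).round(1)); return m
E
python3 - <<'E'
from m import *
c=cam('top')
c1=lambda u,v:(130+u/4-.4,150+v/4-.4)
c2=lambda u,v:(320+u/3.8-.4,145+v/3.8-.4)
casefit(c,np.array([c2(45,437),c2(300,546),c2(402,290),c2(150,190)]))
for n,a,b in(('A',(335,172),(425,240)),('B',(553,195),(668,213)),('C',(577,448),(698,457))):
    print(n);seg(c,c1(*a),c1(*b),.058)
for p in((252,468),(85,378),(45,486)): print(ray(c,c1(*p),.012).round(4))
print('knob',ray(c,c2(370,85),.24))
print('buns',ray(c,c1(525,50),.02),ray(c,c1(395,410),.02),'mug',ray(c,(462,305),.085),'brush',ray(c,c1(760,430),.01),ray(c,(312,325),.01))
print('scale box',ray(c,(318,163),.05),ray(c,(410,157),.05),'jarcap',ray(c,(295,142),.075),'jar2',ray(c,(185,337),.075))
E
```

```text
case [ 0.5023 -0.2019] -22.6 [-1.5  1.2  0.6  1.2  1.7 -0.3 -0.8 -2.2]
A
mid [0.6064 0.1932 0.058 ] len 0.0736 yaw of dir -127.1
B
mid [0.6074 0.0439 0.058 ] len 0.0754 yaw of dir -99.0
C
mid [0.4469 0.026  0.058 ] len 0.0779 yaw of dir -94.3
[0.4369 0.2873 0.012 ]
[0.4973 0.4002 0.012 ]
[0.4251 0.4257 0.012 ]
knob [ 0.65435498 -0.26619618  0.24      ]
buns [0.71708266 0.1052556  0.02      ] [0.47539777 0.19025468 0.02      ] mug [ 0.34130628 -0.40726793  0.085     ] brush [ 0.46202493 -0.0522868   0.01      ] [ 0.28178128 -0.0319557   0.01      ]
scale box [ 0.70739413 -0.04859722  0.05      ] [ 0.72274605 -0.28916374  0.05      ] jarcap [0.75619314 0.0101029  0.075     ] jar2 [0.26085751 0.28530659 0.075     ]
```

```bash
cat >> m.py <<'E'
def lidfit(c,v,px):
    "px: free-edge corners of lid inner face, left then right"
    def f(a):
        a=a[0]; loc=np.array([[.094-.188*np.cos(a),s*.094,.078+.188*np.sin(a)] for s in(1,-1)])
        return (proj(c,R.from_euler('z',v[2]).apply(loc)+[v[0],v[1],0])-px).ravel()
    r=least_squares(f,[1.75]); print('lid',r.x.round(3),r.fun.round(1)); return r.x[0]
E
python3 - <<'E'
from m import *
c=cam('top'); c2=lambda u,v:(320+u/3.8-.4,145+v/3.8-.4)
lidfit(c,[.5023,-.2019,np.radians(-22.6)],np.array([c2(208,62),c2(512,190)]))
# scene view check of case corners
s=cam('scene'); v=[.5023,-.2019,np.radians(-22.6)]
loc=np.array([[-.094,.094,.078],[-.094,-.094,.078],[.094,-.094,.078],[.094,.094,.078],[.094,.094,0],[.094,-.094,0]])
P=proj(s,R.from_euler('z',v[2]).apply(loc)+[v[0],v[1],0]); print(P.round(0).tolist())
im=s['image'].copy()[200:400,180:440]; im=cv2.resize(im,None,fx=3,fy=3,interpolation=cv2.INTER_CUBIC)
for p in P: cv2.circle(im,(int((p[0]-180)*3),int((p[1]-200)*3)),4,(0,255,0),1)
cv2.imwrite('pics/s1.png',im)
goto([.447,.026,.22])
E
```

```text
lid [1.792] [-1.8 -0.2  0.3 -0.4]
[[290.0, 249.0], [220.0, 278.0], [259.0, 331.0], [334.0, 296.0], [333.0, 320.0], [261.0, 355.0]]
shift cm [ 42.1  -49.72   0.24] turn [0. 0. 0.]
```

View pics/s1.png

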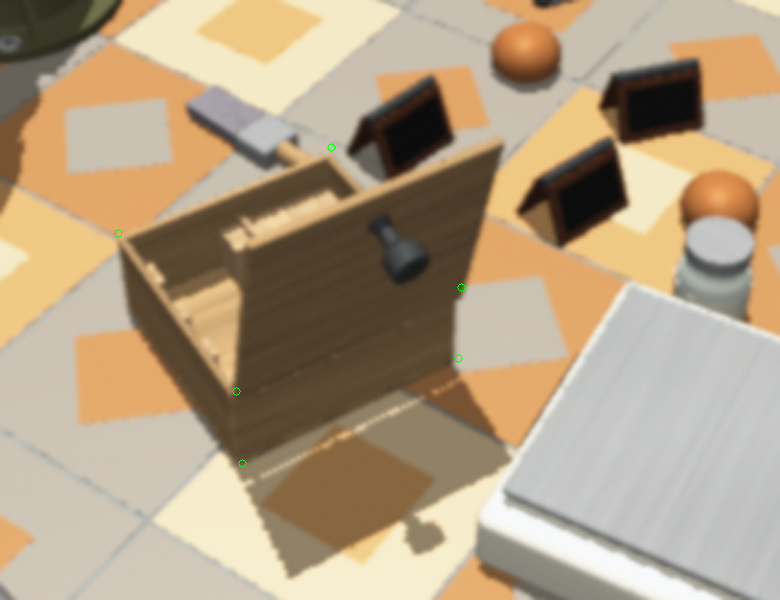

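Emit:
servo_tool(
  plan=[
    [1,[2.48,-2.92,0],[0,0,0]],
    [1,[2.48,-2.92,0],[0,0,0]],
    [1,[2.48,-2.92,0],[0,0,0]],
    [1,[2.48,-2.92,0],[0,0,0]],
    [1,[2.48,-2.92,0],[0,0,0]],
    [1,[2.48,-2.92,0],[0,0,0]],
    [1,[2.48,-2.92,0],[0,0,0]],
    [1,[2.48,-2.92,0],[0,0,0]],
    [1,[2.48,-2.92,0],[0,0,0]],
    [1,[2.48,-2.92,0],[0,0,0]],
    [1,[2.48,-2.92,0],[0,0,0]],
    [1,[2.48,-2.92,0],[0,0,0]],
    [1,[2.48,-2.92,0],[0,0,0]],
    [1,[2.48,-2.92,0],[0,0,0]],
    [1,[2.48,-2.92,0],[0,0,0]],
    [1,[2.48,-2.92,0],[0,0,0]],
    [1,[2.48,-2.92,0],[0,0,0]],
  ],
  force=15,
)

```text
time_s: 1.67
tool_pos: [0.4527, 0.0438, 0.2169]
tool_rot: [179.5, 0.2, 22.1]
force: [0.8, -0.5, 0.2]
grip_width: 0.0875
```

```bash
python3 - <<'E'
from h import *
st(); goto([.447,.026,.12],[180,0,85.7])
E
```

```text
1.6667 [0.4527 0.0438 0.2169] [179.5   0.2  22.1] [ 0.8 -0.5  0.2] 0.0875 [ 37.  -5. -43. 108.  -3.  75. -73.]
shift cm [-1.16  1.35  9.71] turn [  0.3   0.4 -63.6]
```

Emit:
servo_tool(
  plan=[
    [1,[0,0,0.6],[0,0,-6.4]],
    [1,[0,0,0.9],[0,0,-6.4]],
    [1,[0,0,0.9],[0,0,-6.4]],
    [1,[0,0,0.9],[0,0,-6.4]],
    [1,[0,0,0.9],[0,0,-6.4]],
    [1,[0,0,0.9],[0,0,-6.4]],
    [1,[0,0,0.9],[0,0,-6.4]],
    [1,[0,0,0.9],[0,0,-6.4]],
    [1,[0,0,0.9],[0,0,-6.4]],
    [1,[0,0,0.9],[0,0,-6]],
    [1,[0,0,0],[0,0,0]],
  ],
)

```text
time_s: 2.58
tool_pos: [0.4548, 0.0578, 0.1284]
tool_rot: [179.6, 0.4, 90.0]
force: [-0.8, -0.5, 0.6]
grip_width: 0.0865
```

```bash
python3 - <<'E'
from h import *
st(); goto([.447,.026,.04],[180,0,85.7])
c=cam('top','top1.png')
a=cv2.imread('pics/top0.png');d=cv2.absdiff(a,c['image']).max(2)
d[:, 330:]=0
n,l,s,ce=cv2.connectedComponentsWithStats((d>60).astype(np.uint8))
print([(tuple(s[i]),) for i in range(1,n) if s[i][4]>15])
E
```

```text
2.5833 [0.4548 0.0578 0.1284] [179.6   0.4  90. ] [-0.8 -0.5  0.6] 0.0865 [ 33.   0. -43. 115.   1.  64. -11.]
shift cm [-3.13 -0.84  8.85] turn [0.4 0.4 4.3]
[((np.int32(211), np.int32(215), np.int32(78), np.int32(265), np.int32(12698)),), ((np.int32(304), np.int32(271), np.int32(9), np.int32(8), np.int32(31)),), ((np.int32(303), np.int32(278), np.int32(9), np.int32(13), np.int32(43)),), ((np.int32(308), np.int32(294), np.int32(8), np.int32(12), np.int32(63)),), ((np.int32(325), np.int32(294), np.int32(5), np.int32(11), np.int32(24)),), ((np.int32(317), np.int32(332), np.int32(13), np.int32(27), np.int32(176)),), ((np.int32(269), np.int32(403), np.int32(9), np.int32(9), np.int32(64)),), ((np.int32(260), np.int32(442), np.int32(21), np.int32(20), np.int32(186)),), ((np.int32(324), np.int32(453), np.int32(6), np.int32(21), np.int32(90)),)]
```

Emit:
servo_tool(
  plan=[
    [1,[-1.5,-0.4,0],[0,0,2]],
    [1,[-1.5,-0.4,0.5],[0,0,2]],
    [1,[0,0,1.5],[0,0,0]],
    [1,[0,0,1.5],[0,0,0]],
    [1,[0,0,0],[0,0,0]],
    [1,[0,0,0],[0,0,0]],
  ],
)

```text
time_s: 3.13
tool_pos: [0.4474, 0.0196, 0.0962]
tool_rot: [179.2, 0.5, 84.1]
force: [0.3, 0.3, -0.0]
grip_width: 0.0869
```

```bash
python3 - <<'E'
from h import *
st(); goto([.447,.026,.04],[180,0,85.7])
E
```

```text
3.1333 [0.4474 0.0196 0.0962] [179.2   0.5  84.1] [ 0.3  0.3 -0. ] 0.0869 [ 35.   1. -41. 119.   1.  60. -13.]
shift cm [ 0.68 -0.18  5.61] turn [ 0.8  0.5 -1.6]
```

Emit:
servo_tool(
  plan=[
    [1,[0.6,-0.15,0.6],[0.5,0.4,-1.5]],
    [1,[0,0,1.2],[0,0,0]],
    [1,[0,0,1.2],[0,0,0]],
    [1,[0,0,1.2],[0,0,0]],
    [1,[0,0,0.7],[0,0,0]],
    [1,[0,0,0],[0,0,0]],
    [1,[0,0,0],[0,0,0]],
  ],
)

```text
time_s: 3.72
tool_pos: [0.4502, 0.0248, 0.0493]
tool_rot: [179.3, 0.1, 85.4]
force: [0.3, -0.5, 0.3]
grip_width: 0.0869
```

```bash
python3 - <<'E'
from h import *
st(); goto([.447,.026,.04],[180,0,85.7])
E
```

```text
3.7167 [0.4502 0.0248 0.0493] [1.793e+02 1.000e-01 8.540e+01] [ 0.3 -0.5  0.3] 0.0869 [ 34.   6. -41. 121.   5.  54. -15.]
shift cm [ 0.09 -0.34  0.93] turn [ 0.7  0.1 -0.3]
```

Emit:
servo_tool(
  plan=[
    [1,[0.1,-0.3,0.9],[0.7,0,0]],
    [1,[0,0,0],[0,0,0]],
    [1,[0,0,0],[0,0,0]],
    [0.4,[0,0,0],[0,0,0]],
    [0.3,[0,0,0],[0,0,0]],
    [0.2,[0,0,0],[0,0,0]],
    [0.1,[0,0,0],[0,0,0]],
    [0,[0,0,0],[0,0,0]],
    [0,[0,0,0],[0,0,0]],
    [0,[0,0,0],[0,0,0]],
    [0,[0,0,0],[0,0,0]],
    [0,[0,0,0],[0,0,0]],
  ],
)

```text
time_s: 4.72
tool_pos: [0.4494, 0.0262, 0.0422]
tool_rot: [179.8, 0.1, 85.4]
force: [-0.1, -0.1, -0.1]
grip_width: 0.0347
```

```bash
python3 - <<'E'
from h import *
st()
E
```

```text
4.7167 [0.4494 0.0262 0.0422] [1.798e+02 1.000e-01 8.540e+01] [-0.1 -0.1 -0.1] 0.0347 [ 33.   7. -41. 121.   6.  54. -16.]
```

Emit:
servo_tool(
  plan=[
    [0,[0,0,0],[0,0,0]],
    [0,[0,0,0],[0,0,0]],
    [0,[0,0,0],[0,0,0]],
    [0,[0,0,0],[0,0,0]],
    [0,[0,0,0],[0,0,0]],
    [0,[0,0,0],[0,0,0]],
    [0,[0,0,0],[0,0,0]],
    [0,[0,0,0],[0,0,0]],
  ],
)

```text
time_s: 5.38
tool_pos: [0.4504, 0.0262, 0.043]
tool_rot: [179.7, 0.1, 85.4]
force: [-0.2, -0.7, 1.7]
grip_width: 0.0139
```

```bash
python3 - <<'E'
from h import *
st()
c=cam('top','top2.png');s=cam('scene','sc2.png')
p=proj(s,[.447,.026,.05])[0].astype(int);print(p)
cv2.imwrite('pics/sc2c.png',cv2.resize(s['image'][p[1]-60:p[1]+60,p[0]-80:p[0]+80],None,fx=4,fy=4,interpolation=cv2.INTER_CUBIC))
E
```

```text
5.3833 [0.4504 0.0262 0.043 ] [1.797e+02 1.000e-01 8.540e+01] [-0.2 -0.7  1.7] 0.0139 [ 33.   7. -41. 121.   6.  54. -16.]
[313 234]
```

View pics/sc2c.png

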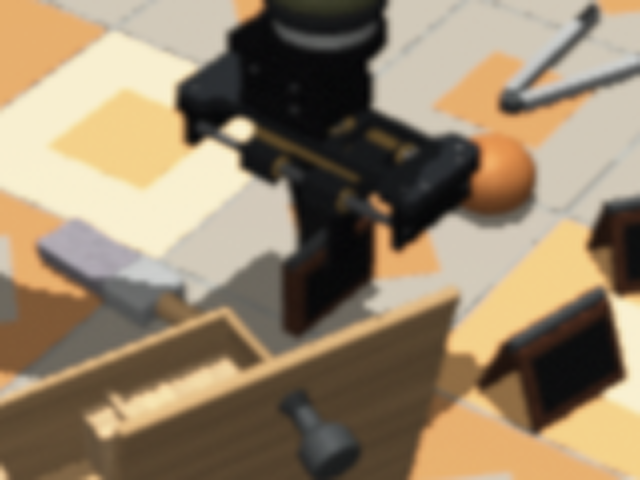

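```bash
cat >> m.py <<'E'
V=[.5023,-.2019,np.radians(-22.6)]
def cw(x,y,z): return R.from_euler('z',V[2]).apply(np.array([x,y,z])/1000)+[V[0],V[1],0]
def wc(p): return (R.from_euler('z',-V[2]).apply(np.array(p)-[V[0],V[1],0])*1000).round(1)
def stc(): 
    o=st(); print('case frame mm',wc(o['tool_pos'])); return o
E
echo
```

Emit:
servo_tool(
  plan=[
    [0,[0,0,-1.5],[0,0,0]],
    [0,[0,0,-3],[0,0,0]],
    [0,[0,0,-3],[0,0,0]],
    [0,[0,0,-3],[0,0,0]],
    [0,[0,0,-2],[0,0,0]],
    [0,[0,0,0],[0,0,0]],
    [0,[0,0,0],[0,0,0]],
  ],
  force=25,
)

```text
time_s: 6.07
tool_pos: [0.4462, 0.0268, 0.1701]
tool_rot: [-179.8, 0.0, 85.5]
force: [0.6, -0.8, -1.4]
grip_width: 0.0132
```

```bash
python3 - <<'E'
from m import *
stc(); goto(cw(33,-41,170),[164,0,67.4])
E
```

```text
6.0667 [0.4462 0.0268 0.1701] [-179.8    0.    85.5] [ 0.6 -0.8 -1.4] 0.0132 [ 36.  -4. -41. 113.  -3.  70.  -8.]
case frame mm [-139.7  189.5  170.1]
shift cm [-2.728e+01  9.250e+00 -1.000e-02] turn [-16.1  -2.5  18. ]
```

Emit:
servo_tool(
  plan=[
    [0,[-2,0.7,0],[0,0,0]],
    [0,[-3.3,1.1,0],[0,0,0]],
    [0,[-3.3,1.1,0],[0,0,0]],
    [0,[-3.3,1.1,0],[0,0,0]],
    [0,[-3.3,1.1,0],[0,0,0]],
    [0,[-3.3,1.1,0],[0,0,0]],
    [0,[-3.3,1.1,0],[0,0,0]],
    [0,[-2.5,0.8,0],[0,0,0]],
    [0,[-1,0.4,0],[0,0,0]],
    [0,[0,0,0],[-3,-0.5,3.5]],
    [0,[0,0,0],[-3,-0.5,3.5]],
    [0,[0,0,0],[-3,-0.5,3.5]],
    [0,[0,0,0],[-3,-0.5,3.5]],
    [0,[0,0,0],[-2,0,2]],
    [0,[0,0,0],[0,0,0]],
    [0,[0,0,0],[0,0,0]],
  ],
)

```text
time_s: 7.4
tool_pos: [0.5023, -0.2324, 0.1394]
tool_rot: [167.8, -0.4, 69.3]
force: [0.6, 0.3, -1.6]
grip_width: 0.013
```

```bash
python3 - <<'E'
from m import *
stc(); goto(cw(37,-41,150),[164,0,67.4])
E
```

```text
7.4 [ 0.5023 -0.2324  0.1394] [167.8  -0.4  69.3] [ 0.6  0.3 -1.6] 0.013 [ 50.   2. -27. 113.   0.  53.   1.]
case frame mm [ 11.7 -28.1 139.4]
shift cm [-1.37  2.65 -0.52] turn [-3.8 -0.8  1.8]
```

Emit:
servo_tool(
  plan=[
    [0,[-0.7,1.2,-0.2],[-1.8,-0.4,0.9]],
    [0,[-0.5,1.0,-0.2],[-1.6,-0.3,0.8]],
    [0,[0,0,0],[0,0,0]],
    [0,[0,0,0],[0,0,0]],
  ],
)

```text
time_s: 7.73
tool_pos: [0.5177, -0.2485, 0.1459]
tool_rot: [164.7, -0.2, 67.8]
force: [-0.3, -0.3, -0.7]
grip_width: 0.0135
```

```bash
python3 - <<'E'
from m import *
stc(); goto(cw(37,-41,90),[164,0,67.4])
E
```

```text
7.7333 [ 0.5177 -0.2485  0.1459] [164.7  -0.2  67.8] [-0.3 -0.3 -0.7] 0.0135 [ 50.   2. -27. 113.   1.  50.   0.]
case frame mm [ 32.2 -37.1 145.9]
shift cm [-0.41 -1.01  5.52] turn [-0.7 -0.3  0.4]
```

Emit:
servo_tool(
  plan=[
    [0,[-0.2,-0.3,1.2],[-0.5,-0.3,0.3]],
    [0,[-0.2,-0.3,1.5],[0,0,0]],
    [0,[0,-0.3,1.0],[0,0,0]],
    [0,[0,0,0],[0,0,0]],
    [0,[0,0,0],[0,0,0]],
  ],
)

```text
time_s: 8.15
tool_pos: [0.5189, -0.2512, 0.1065]
tool_rot: [164.3, -0.0, 67.7]
force: [-0.3, -0.2, -1.2]
grip_width: 0.0137
```

```bash
python3 - <<'E'
from m import *
o=stc(); goto(cw(37,-41,70),[164,0,67.4])
s=cam('scene','sc3.png');c=cam('top','top3.png')
p=proj(s,cw(0,0,90))[0].astype(int)
a=cv2.resize(s['image'][p[1]-80:p[1]+70,p[0]-70:p[0]+80],None,fx=4,fy=4,interpolation=cv2.INTER_CUBIC)
cv2.imwrite('pics/sc3c.png',a)
E
```

```text
8.15 [ 0.5189 -0.2512  0.1065] [164.3  -0.   67.7] [-0.3 -0.2 -1.2] 0.0137 [ 49.   5. -27. 115.   3.  45.  -1.]
case frame mm [ 34.3 -39.2 106.5]
shift cm [-0.19 -0.72  3.58] turn [-0.3 -0.1  0.2]
```

View pics/sc3c.png

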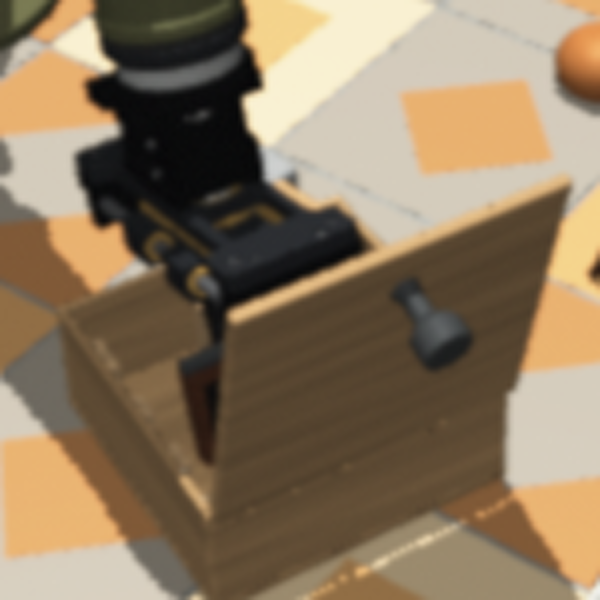

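Emit:
servo_tool(
  plan=[
    [0,[-0.2,-0.3,1.2],[-0.3,0,0.2]],
    [0,[0,-0.3,1.0],[0,0,0]],
    [0,[0,-0.1,0.6],[0,0,0]],
    [0,[0,0,0],[0,0,0]],
    [0,[0,0,0],[0,0,0]],
  ],
)

```text
time_s: 8.67
tool_pos: [0.5245, -0.2561, 0.0859]
tool_rot: [163.3, 0.1, 67.5]
force: [-0.1, 0.7, -0.3]
grip_width: 0.0134
```

```bash
python3 - <<'E'
from m import *
o=stc(); goto(cw(37,-41,56),[164,0,67.4])
E
```

```text
8.6667 [ 0.5245 -0.2561  0.0859] [1.633e+02 1.000e-01 6.750e+01] [-0.1  0.7 -0.3] 0.0134 [ 49.   7. -27. 116.   5.  41.  -3.]
case frame mm [ 41.4 -41.5  85.9]
shift cm [ 0.06 -1.28  2.74] turn [0.7 0.1 0.1]
```

Emit:
servo_tool(
  plan=[
    [0,[0.05,-0.45,-0.1],[0.6,0,0]],
    [0,[0,0,0],[0,0,0]],
    [0,[0,-0.3,1.0],[0,0,0]],
    [0,[0,-0.2,0.7],[0,0,0]],
    [0,[0,0,0],[0,0,0]],
    [0,[0,0,0],[0,0,0]],
  ],
)

```text
time_s: 9.17
tool_pos: [0.5252, -0.2566, 0.0769]
tool_rot: [163.2, 0.4, 67.5]
force: [0.0, 0.9, -0.0]
grip_width: 0.013
```

```bash
python3 - <<'E'
from m import *
o=stc(); goto(cw(37,-41,56),[164,0,67.4])
E
```

```text
9.1667 [ 0.5252 -0.2566  0.0769] [163.2   0.4  67.5] [ 0.   0.9 -0. ] 0.013 [ 49.   8. -27. 117.   6.  40.  -4.]
case frame mm [ 42.2 -41.7  76.9]
shift cm [ 0.09 -1.1   1.85] turn [0.8 0.4 0.2]
```

Emit:
servo_tool(
  plan=[
    [0,[0,-0.8,-0.2],[0.5,0,0]],
    [0,[0,-0.3,0],[0.3,0,0]],
    [0,[0,0,0],[0,0,0]],
  ],
)

```text
time_s: 9.42
tool_pos: [0.5131, -0.2513, 0.0739]
tool_rot: [164.2, 0.4, 67.5]
force: [-0.4, -0.9, -1.3]
grip_width: 0.0135
```

```bash
python3 - <<'E'
from m import *
o=stc(); goto(cw(37,-41,56),[164,0,67.4])
c=cam('top','top4.png')
p=proj(c,cw(20,0,78))[0].astype(int)
cv2.imwrite('pics/t4c.png',cv2.resize(c['image'][p[1]-60:p[1]+60,p[0]-70:p[0]+70],None,fx=5,fy=5,interpolation=cv2.INTER_CUBIC))
print(o['wrist_torque'])
E
```

```text
9.4167 [ 0.5131 -0.2513  0.0739] [164.2   0.4  67.5] [-0.4 -0.9 -1.3] 0.0135 [ 49.   7. -27. 118.   5.  41.  -3.]
case frame mm [ 29.  -41.5  73.9]
shift cm [0.06 0.28 1.94] turn [-0.2  0.3  0.2]
[0.13791913 0.26056022 0.02140591]
```

View pics/t4c.png

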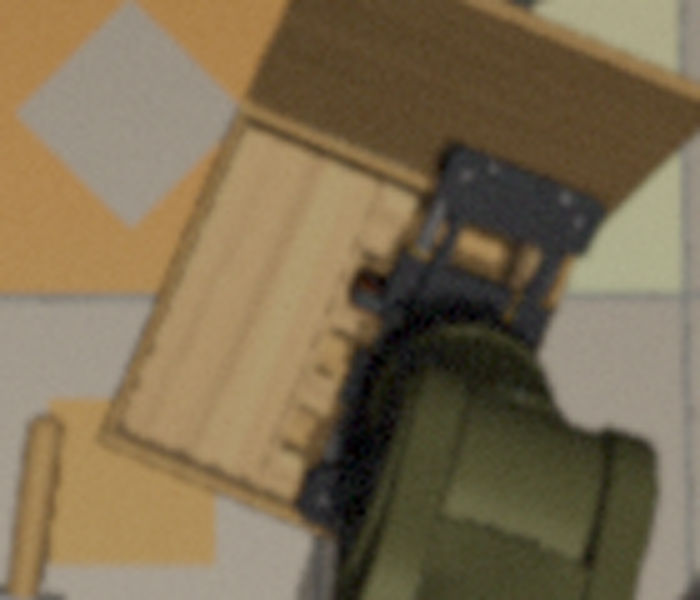

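Emit:
servo_tool(
  plan=[
    [0,[0,0.1,0.8],[0,0,0]],
    [0,[0,0.1,0.6],[0,0,0]],
    [0,[0,0,0],[0,0,0]],
  ],
)

```text
time_s: 9.72
tool_pos: [0.5182, -0.2538, 0.059]
tool_rot: [164.3, 0.4, 67.5]
force: [-0.6, 0.5, -0.7]
grip_width: 0.0131
```

```bash
python3 - <<'E'
from m import *
o=stc(); goto(cw(37,-41,54),[165,0,67.4])
E
```

```text
9.7167 [ 0.5182 -0.2538  0.059 ] [164.3   0.4  67.5] [-0.6  0.5 -0.7] 0.0131 [ 48.   9. -26. 118.   7.  39.  -4.]
case frame mm [ 34.7 -41.8  59. ]
shift cm [0.08 0.09 0.54] turn [0.7 0.3 0.2]
```

Emit:
servo_tool(
  plan=[
    [0,[0.05,0.1,0.5],[1,0.3,0]],
    [0,[0,0.1,0.3],[1,0,0]],
    [0,[0,0,0],[0,0,0]],
  ],
)

```text
time_s: 9.97
tool_pos: [0.5214, -0.2552, 0.0496]
tool_rot: [166.5, 0.1, 67.5]
force: [-1.0, 0.0, -1.1]
grip_width: 0.0136
```

```bash
python3 - <<'E'
from m import *
o=stc(); goto(cw(37,-41,50),[168,0,67.4])
E
```

```text
9.9667 [ 0.5214 -0.2552  0.0496] [1.665e+02 1.000e-01 6.750e+01] [-1.   0.  -1.1] 0.0136 [ 48.  11. -26. 115.   8.  41.  -5.]
case frame mm [ 38.2 -41.8  49.6]
shift cm [ 0.08 -0.1  -0.07] turn [1.5 0.  0.1]
```

Emit:
servo_tool(
  plan=[
    [0,[0,0,-0.1],[1.2,0,0]],
    [0,[0,0,0],[1.2,0,0]],
    [0,[0,0,0],[0,0,0]],
  ],
)

```text
time_s: 10.22
tool_pos: [0.5202, -0.2544, 0.0492]
tool_rot: [169.2, 0.0, 67.5]
force: [0.1, 0.2, -0.9]
grip_width: 0.0136
```

```bash
python3 - <<'E'
from m import *
o=stc(); print(o['wrist_torque'])
E
```

```text
10.2167 [ 0.5202 -0.2544  0.0492] [169.2   0.   67.5] [ 0.1  0.2 -0.9] 0.0136 [ 47.  13. -26. 113.   8.  44.  -5.]
case frame mm [ 36.7 -41.6  49.2]
[-0.03858923  0.19771962 -0.07811651]
```

Emit:
servo_tool(
  plan=[
    [0,[0,0.1,0],[1.2,0,0]],
    [0,[0,0,0],[1.2,0,0]],
    [0,[0,0,0],[0,0,0]],
  ],
)

```text
time_s: 10.47
tool_pos: [0.5201, -0.2544, 0.049]
tool_rot: [171.8, 0.0, 67.5]
force: [-0.4, -0.6, -0.6]
grip_width: 0.0136
```

```bash
python3 - <<'E'
from m import *
o=stc(); print(o['wrist_torque'])
E
```

```text
10.4667 [ 0.5201 -0.2544  0.049 ] [171.8   0.   67.5] [-0.4 -0.6 -0.6] 0.0136 [ 47.  15. -26. 111.   9.  48.  -6.]
case frame mm [ 36.6 -41.6  49. ]
[-0.04386561  0.17427497 -0.04357097]
```

Emit:
servo_tool(
  plan=[
    [0.3,[0,0,0],[0,0,0]],
    [0.36,[0,0,0],[0,0,0]],
    [0.36,[0,0,0],[0,0,0]],
    [0.36,[0,0,0],[0,0,0]],
    [0.36,[0,0,0],[0,0,0]],
    [0.36,[0,0,0],[0,0,0]],
    [0.36,[0,0,-1],[0,0,0]],
    [0.36,[0,0,-2],[0,0,0]],
    [0.36,[0,0,-3],[0,0,0]],
    [0.36,[0,0,-3],[0,0,0]],
    [0.36,[0,0,-3],[0,0,0]],
    [0.36,[0,0,0],[0,0,0]],
  ],
)

```text
time_s: 11.47
tool_pos: [0.5028, -0.2453, 0.1744]
tool_rot: [171.7, -0.1, 67.7]
force: [1.6, -0.4, 0.2]
grip_width: 0.0315
```

```bash
python3 - <<'E'
from m import *
o=stc(); goto([.607,.044,.2],[180,0,81])
E
```

```text
11.4667 [ 0.5028 -0.2453  0.1744] [ 1.717e+02 -1.000e-01  6.770e+01] [ 1.6 -0.4  0.2] 0.0315 [ 49.   4. -27. 106.   2.  62.  -0.]
case frame mm [ 17.1 -39.9 174.4]
shift cm [30.72 -0.98 -2.7 ] turn [  8.3   0.9 -13.3]
```

Emit:
servo_tool(
  plan=[
    [0.7,[0,-2,-1],[0,0,0]],
    [1,[1.5,-2.5,-1],[0,0,0]],
    [1,[3,-2,-0.5],[0,0,0]],
    [1,[3.5,0,0],[1,0,-1]],
    [1,[3.5,0,0],[2,0,-2]],
    [1,[3.5,0,0],[2,0,-3]],
    [1,[3.5,0,0],[2,0,-3]],
    [1,[3,1,0],[1,0,-3]],
    [1,[2,1.5,0],[0,0,0]],
    [1,[1,1.5,0],[0,0,0]],
    [1,[0,1,0],[0,0,0]],
    [1,[0,0,0],[0,0,0]],
    [1,[0,0,0],[0,0,0]],
  ],
)

```text
time_s: 12.55
tool_pos: [0.5693, 0.0142, 0.2003]
tool_rot: [179.0, 1.0, 80.0]
force: [0.0, 0.8, 0.0]
grip_width: 0.0868
```

```bash
python3 - <<'E'
from m import *
o=stc(); goto([.607,.044,.12],[180,0,81])
c=cam('top','top5.png')
p=proj(c,cw(20,0,78))[0].astype(int); a=c['image'][p[1]-60:p[1]+60,p[0]-70:p[0]+70]
b=c['image'][170:290,200:340]
cv2.imwrite('pics/t5.png',np.vstack([cv2.resize(x,None,fx=2.5*2/2,fy=2.5,interpolation=cv2.INTER_CUBIC) if 0 else cv2.resize(x,(690,592) if x is a else (10,10),interpolation=cv2.INTER_CUBIC) for x in [a]]))
E
```

```text
12.55 [0.5693 0.0142 0.2003] [179.   1.  80.] [0.  0.8 0. ] 0.0868 [ 33.  13. -43.  96.  10.  74. -22.]
case frame mm [-21.2 225.2 200.3]
shift cm [3.73 3.06 8.02] turn [ 1.  1. -1.]
```

View pics/t5.png

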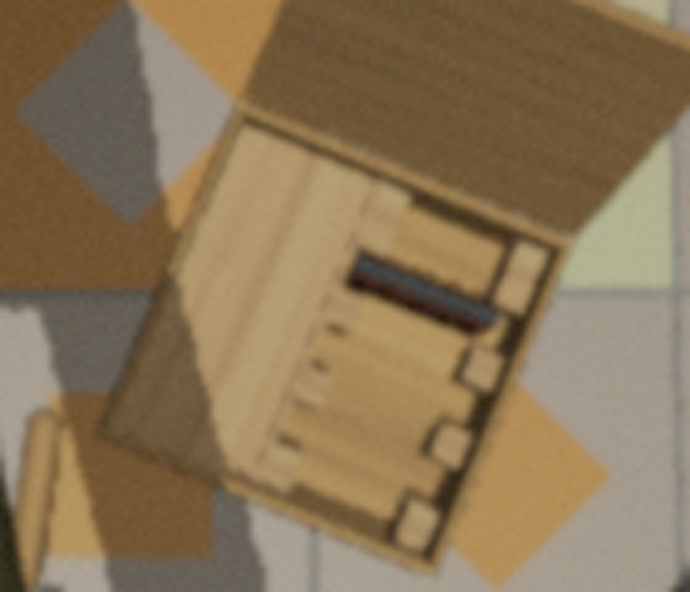

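```bash
python3 - <<'E'
from m import *
a=cv2.imread('pics/top0.png').astype(int)
for n in('top4','top5'):
    b=cv2.imread(f'pics/{n}.png').astype(int)
    for k,(x0,x1,y0,y1) in dict(A=(205,250,180,225),B=(260,305,182,222),T=(135,205,235,280),bun=(212,246,236,270)).items():
        print(n,k,np.abs(a-b)[y0:y1,x0:x1].mean().round(1))
c=cam('top'); q=lambda u,v:(proj(c,cw(20,0,78))[0].astype(int)-[70,60])+np.array([u,v])*140/690-.4
for e in((355,268),(492,318)): print(wc(ray(c,q(*e),.066)))
E
```

```text
top4 A 5.0
top4 B 5.0
top4 T 5.0
top4 bun 4.8
top5 A 27.2
top5 B 57.9
top5 T 10.5
top5 bun 10.5
[37.6  2.6 66. ]
[ 40.7 -72.8  66. ]
```

Emit:
servo_tool(
  plan=[
    [1,[1.5,1.2,0.5],[0.5,0.5,-0.5]],
    [1,[1.2,1.0,1],[0.5,0.5,-0.5]],
    [1,[0,0,1.5],[0,0,0]],
    [1,[0,0,1.5],[0,0,0]],
    [1,[0,0,1.2],[0,0,0]],
    [1,[0,0,0],[0,0,0]],
    [1,[0,0,0],[0,0,0]],
  ],
)

```text
time_s: 13.23
tool_pos: [0.5929, 0.029, 0.1436]
tool_rot: [179.8, 0.5, 80.4]
force: [-0.5, -0.3, 0.3]
grip_width: 0.0867
```

```bash
python3 - <<'E'
from m import *
o=stc(); goto([.607,.044,.043],[180,0,81])
E
```

```text
13.2333 [0.5929 0.029  0.1436] [179.8   0.5  80.4] [-0.5 -0.3  0.3] 0.0867 [ 29.  19. -42.  96.  14.  70. -26.]
case frame mm [ -5.1 248.  143.6]
shift cm [ 1.8   1.11 10.05] turn [ 0.2  0.5 -0.6]
```

Emit:
servo_tool(
  plan=[
    [1,[1.2,0.8,0.5],[0.2,0.5,-0.5]],
    [1,[0.5,0.3,1.5],[0,0,0]],
    [1,[0,0,2],[0,0,0]],
    [1,[0,0,1.5],[0,0,0]],
    [1,[0,0,0.5],[0,0,0]],
    [1,[0,0,0],[0,0,0]],
    [1,[0,0,0],[0,0,0]],
  ],
)

```text
time_s: 13.82
tool_pos: [0.6078, 0.0414, 0.084]
tool_rot: [179.7, 0.1, 80.7]
force: [0.7, 0.6, -0.3]
grip_width: 0.0868
```

```bash
python3 - <<'E'
from m import *
o=stc(); goto([.607,.044,.043],[180,0,81])
E
```

```text
13.8167 [0.6078 0.0414 0.084 ] [1.797e+02 1.000e-01 8.070e+01] [ 0.7  0.6 -0.3] 0.0868 [ 26.  24. -41.  97.  18.  64. -29.]
case frame mm [  3.9 265.2  84. ]
shift cm [ 0.25 -0.14  4.1 ] turn [ 0.3  0.1 -0.3]
```

Emit:
servo_tool(
  plan=[
    [1,[0.2,-0.1,1],[0.3,0,-0.3]],
    [1,[0,0,1.3],[0,0,0]],
    [1,[0,0,1.2],[0,0,0]],
    [1,[0,0,0.6],[0,0,0]],
    [1,[0,0,0],[0,0,0]],
    [1,[0,0,0],[0,0,0]],
  ],
  force=15,
)

```text
time_s: 14.32
tool_pos: [0.6083, 0.0433, 0.0407]
tool_rot: [179.9, 0.2, 81.0]
force: [0.4, 0.4, 0.4]
grip_width: 0.0868
```

```bash
python3 - <<'E'
from m import *
o=stc(); goto([.607,.044,.043],[180,0,81])
E
```

```text
14.3167 [0.6083 0.0433 0.0407] [179.9   0.2  81. ] [0.4 0.4 0.4] 0.0868 [ 25.  27. -40.  99.  20.  60. -30.]
case frame mm [  3.6 267.1  40.7]
shift cm [ 0.05 -0.14 -0.23] turn [ 0.1  0.2 -0. ]
```

Emit:
servo_tool(
  plan=[
    [0.4,[0,0,-0.1],[0,0,0]],
    [0.3,[0,0,0],[0,0,0]],
    [0.2,[0,0,0],[0,0,0]],
    [0.1,[0,0,0],[0,0,0]],
    [0,[0,0,0],[0,0,0]],
    [0,[0,0,0],[0,0,0]],
    [0,[0,0,0],[0,0,0]],
    [0,[0,0,0],[0,0,0]],
    [0,[0,0,0],[0,0,0]],
    [0,[0,0,0],[0,0,0]],
    [0,[0,0,0],[0,0,0]],
    [0,[0,0,0],[0,0,0]],
    [0,[0,0,0],[0,0,0]],
    [0,[0,0,0],[0,0,0]],
    [0,[0,0,0],[0,0,0]],
    [0,[0,0,0],[0,0,0]],
    [0,[0,0,0],[0,0,0]],
    [0,[0,0,0],[0,0,0]],
  ],
)

```text
time_s: 15.82
tool_pos: [0.6107, 0.0435, 0.0448]
tool_rot: [179.5, 0.1, 81.0]
force: [-0.5, 0.9, 0.0]
grip_width: 0.0138
```

```bash
python3 - <<'E'
from m import *
o=stc()
E
```

```text
15.8167 [0.6107 0.0435 0.0448] [1.795e+02 1.000e-01 8.100e+01] [-0.5  0.9  0. ] 0.0138 [ 25.  27. -40.  99.  20.  61. -30.]
case frame mm [  5.8 268.2  44.8]
```

Emit:
servo_tool(
  plan=[
    [0,[0,0,-1.5],[0,0,0]],
    [0,[0,0,-3],[0,0,0]],
    [0,[0,0,-3],[0,0,0]],
    [0,[0,0,-3],[0,0,0]],
    [0,[0,-1,-3],[0,0,0]],
    [0,[-0.5,-3,-1],[0,0,0]],
    [0,[-1,-3,0],[0,0,1]],
    [0,[-1.5,-2.5,0],[0,0,2]],
    [0,[-2,-2,0],[0,0,2]],
    [0,[-2.5,-2,0],[0,0,2]],
    [0,[-3,0,0],[0,0,2]],
    [0,[-3,0,0],[0,0,2]],
    [0,[-3,0,0],[0,0,2]],
    [0,[-2,0,0],[0,0,0]],
    [0,[-1,0,0],[0,0,0]],
    [0,[0,0,0],[0,0,0]],
    [0,[0,0,0],[0,0,0]],
  ],
  force=25,
)

```text
time_s: 17.23
tool_pos: [0.4124, -0.1167, 0.2067]
tool_rot: [179.2, 0.1, 68.0]
force: [0.7, 0.3, -1.3]
grip_width: 0.0138
```

```bash
python3 - <<'E'
from m import *
o=stc(); goto(cw(0,-46,150),[180,0,67.4])
E
```

```text
17.2333 [ 0.4124 -0.1167  0.2067] [1.792e+02 1.000e-01 6.800e+01] [ 0.7  0.3 -1.3] 0.0138 [ 47.  -9. -32. 113.  -5.  74.  -5.]
case frame mm [-115.7   44.1  206.7]
shift cm [-9.13 11.39  5.83] turn [0.8 0.1 0.6]
```

Emit:
servo_tool(
  plan=[
    [0,[-1.5,2,0],[0.8,0,0.5]],
    [0,[-2.3,2.8,0],[0,0,0]],
    [0,[-2.3,2.8,0.5],[0,0,0]],
    [0,[-1.5,2,1],[0,0,0]],
    [0,[-0.5,0.7,1],[0,0,0]],
    [0,[0,0,1],[0,0,0]],
    [0,[0,0,0],[0,0,0]],
    [0,[0,0,0],[0,0,0]],
  ],
)

```text
time_s: 17.9
tool_pos: [0.4888, -0.2197, 0.1724]
tool_rot: [179.9, -0.3, 68.8]
force: [-0.8, 0.2, -1.2]
grip_width: 0.0131
```

```bash
python3 - <<'E'
from m import *
o=stc(); goto(cw(-1,-46,52),[180,0,67.4])
E
```

```text
17.9 [ 0.4888 -0.2197  0.1724] [179.9  -0.3  68.8] [-0.8  0.2 -1.2] 0.0131 [ 49.   8. -30. 102.   4.  70.  -3.]
case frame mm [ -5.6 -21.6 172.4]
shift cm [-2.52  0.37 12.03] turn [ 0.1 -0.3  1.4]
```

Emit:
servo_tool(
  plan=[
    [0,[-1.2,0.2,0.5],[0,-0.3,0.8]],
    [0,[-1,0.1,1.2],[0,0,0.5]],
    [0,[0,0,1.8],[0,0,0]],
    [0,[0,0,1.5],[0,0,0]],
    [0,[0,0,0.8],[0,0,0]],
    [0,[0,0,0],[0,0,0]],
    [0,[0,0,0],[0,0,0]],
  ],
)

```text
time_s: 18.48
tool_pos: [0.4824, -0.2416, 0.1128]
tool_rot: [179.7, 0.2, 67.6]
force: [0.4, 0.0, -0.9]
grip_width: 0.0133
```

```bash
python3 - <<'E'
from m import *
o=stc(); goto(cw(-1,-46,52),[180,0,67.4])
E
```

```text
18.4833 [ 0.4824 -0.2416  0.1128] [179.7   0.2  67.6] [ 0.4  0.  -0.9] 0.0133 [ 49.  11. -28. 106.   6.  64.  -4.]
case frame mm [ -3.2 -44.3 112.8]
shift cm [-0.15  0.18  6.09] turn [0.3 0.2 0.2]
```

Emit:
servo_tool(
  plan=[
    [0,[-0.1,0.2,0.8],[0.3,0.2,0.2]],
    [0,[0,0,1.2],[0,0,0]],
    [0,[0,0,1.2],[0,0,0]],
    [0,[0,0,0.8],[0,0,0]],
    [0,[0,0,0.2],[0,0,0]],
    [0,[0,0,0],[0,0,0]],
  ],
)

```text
time_s: 18.98
tool_pos: [0.4847, -0.2442, 0.0683]
tool_rot: [179.8, 0.0, 67.3]
force: [0.3, 0.1, -1.4]
grip_width: 0.0136
```

```bash
python3 - <<'E'
from m import *
o=stc(); goto(cw(-1,-46,51),[180,0,67.4])
E
```

```text
18.9833 [ 0.4847 -0.2442  0.0683] [179.8   0.   67.3] [ 0.3  0.1 -1.4] 0.0136 [ 49.  15. -28. 108.   8.  59.  -5.]
case frame mm [  0.1 -45.8  68.3]
shift cm [-0.01 -0.11  1.73] turn [ 0.2  0.  -0.1]
```

Emit:
servo_tool(
  plan=[
    [0,[0,-0.1,0.6],[0.2,0,0]],
    [0,[0,0,0.6],[0,0,0]],
    [0,[0,0,0.4],[0,0,0]],
    [0,[0,0,0],[0,0,0]],
    [0,[0,0,0],[0,0,0]],
  ],
)

```text
time_s: 19.4
tool_pos: [0.4844, -0.2439, 0.0508]
tool_rot: [180.0, 0.0, 67.4]
force: [0.7, 0.7, 2.8]
grip_width: 0.0136
```

```bash
python3 - <<'E'
from m import *
o=stc()
E
```

```text
19.4 [ 0.4844 -0.2439  0.0508] [180.    0.   67.4] [0.7 0.7 2.8] 0.0136 [ 48.  16. -28. 109.   9.  57.  -6.]
case frame mm [ -0.3 -45.6  50.8]
```

Emit:
servo_tool(
  plan=[
    [0.3,[0,0,0],[0,0,0]],
    [0.3,[0,0,0],[0,0,0]],
    [0.3,[0,0,0],[0,0,0]],
    [0.3,[0,0,0],[0,0,0]],
    [0.3,[0,0,0],[0,0,0]],
    [0.3,[0,0,-1],[0,0,0]],
    [0.3,[0,0,-2],[0,0,0]],
    [0.3,[0,0,-3],[0,0,0]],
    [0.3,[0,0,-3],[0,0,0]],
    [0.3,[0,-1,-3],[0,0,0]],
    [0.6,[0,-2,-2],[0,0,0]],
    [1,[1.5,-2.5,-1],[0,0,0]],
    [1,[3,-2,0],[0,0,2]],
    [1,[3,0,0],[0,0,3]],
    [1,[3,0,0],[0,0,3]],
    [1,[2,0,0],[0,0,2]],
    [1,[0,0,0],[0,0,0]],
    [1,[0,0,0],[0,0,0]],
  ],
)

```text
time_s: 20.9
tool_pos: [0.4703, -0.0977, 0.2218]
tool_rot: [179.0, 0.0, 56.8]
force: [0.6, 0.1, 0.4]
grip_width: 0.0714
```

```bash
python3 - <<'E'
from m import *
o=stc()
c=cam('top','top6.png')
p=proj(c,cw(20,0,78))[0].astype(int); a=c['image'][p[1]-50:p[1]+60,p[0]-70:p[0]+50]
b=c['image'][170:280,195:315]
cv2.imwrite('pics/t6.png',cv2.resize(np.hstack([b,a]),(800,367),interpolation=cv2.INTER_CUBIC)); print(p)
e=cv2.imread('pics/top0.png').astype(int)
for k,(x0,x1,y0,y1) in dict(A=(205,250,180,225),T=(135,205,235,280)).items():
    print(k,np.abs(e-c['image'])[y0:y1,x0:x1].mean().round(1))
E
```

```text
20.9 [ 0.4703 -0.0977  0.2218] [179.    0.   56.8] [0.6 0.1 0.4] 0.0714 [ 46.  -2. -36. 106.  -1.  75. -24.]
case frame mm [-69.6  83.9 221.8]
[381 233]
A 4.1
T 3.6
```

View pics/t6.png

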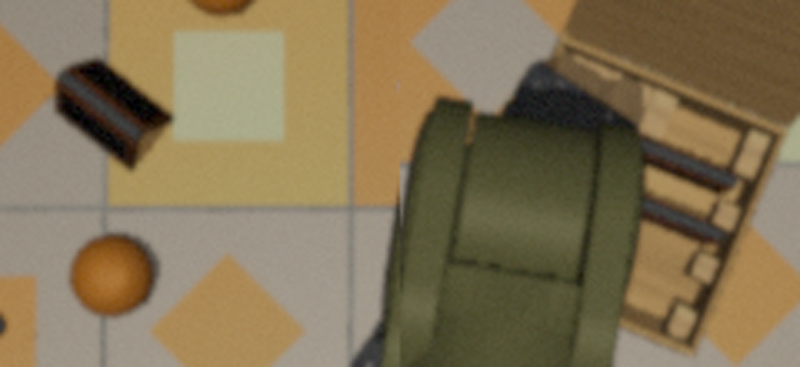

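```bash
python3 - <<'E'
from m import *
goto([.606,.193,.15],[180,0,52.9])
E
```

```text
shift cm [31.73 -4.69  7.1 ] turn [ 1.  -0.   3.9]
```

Emit:
servo_tool(
  plan=[
    [1,[2,-0.3,0],[0.5,0,1]],
    [1,[3.5,-0.5,0],[0.5,0,1]],
    [1,[3.5,-0.5,0],[0,0,1]],
    [1,[3.5,-0.5,0.5],[0,0,0]],
    [1,[3.5,-0.5,0.5],[0,0,0]],
    [1,[3.5,-0.5,0.5],[0,0,0]],
    [1,[3.5,-0.5,1],[0,0,0]],
    [1,[3,-0.5,1],[0,0,0]],
    [1,[2,-0.3,1],[0,0,0]],
    [1,[1,0,1],[0,0,0]],
    [1,[0,0,0.5],[0,0,0]],
    [1,[0,0,0],[0,0,0]],
    [1,[0,0,0],[0,0,0]],
  ],
  force=15,
)

```text
time_s: 22.03
tool_pos: [0.6159, 0.143, 0.1548]
tool_rot: [179.9, 0.8, 51.8]
force: [0.6, -0.6, 0.6]
grip_width: 0.0868
```

```bash
python3 - <<'E'
from m import *
stc();goto([.606,.193,.043],[180,0,52.9])
E
```

```text
22.0333 [0.6159 0.143  0.1548] [179.9   0.8  51.8] [ 0.6 -0.6  0.6] 0.0868 [ 19.  25. -45.  89.  19.  74. -67.]
case frame mm [-27.7 362.1 154.8]
shift cm [ 3.47 -3.88 11.12] turn [ 0.1  0.8 -1.1]
```

Emit:
servo_tool(
  plan=[
    [1,[1.5,-1.7,0],[0,0.5,-0.6]],
    [1,[1.4,-1.6,0.5],[0,0.3,-0.5]],
    [1,[0.3,-0.4,1],[0,0,0]],
    [1,[0,0,1.5],[0,0,0]],
    [1,[0,0,1.5],[0,0,0]],
    [1,[0,0,1],[0,0,0]],
    [1,[0,0,0],[0,0,0]],
    [1,[0,0,0],[0,0,0]],
  ],
)

```text
time_s: 22.7
tool_pos: [0.6088, 0.1806, 0.1009]
tool_rot: [179.3, 0.1, 52.1]
force: [0.6, 0.7, -0.3]
grip_width: 0.0871
```

```bash
python3 - <<'E'
from m import *
stc();goto([.606,.193,.043],[180,0,52.9])
E
```

```text
22.7 [0.6088 0.1806 0.1009] [1.793e+02 1.000e-01 5.210e+01] [ 0.6  0.7 -0.3] 0.0871 [ 15.  28. -45.  93.  21.  68. -72.]
case frame mm [-48.7 394.  100.9]
shift cm [ 0.82 -1.05  5.78] turn [ 0.7  0.1 -0.8]
```

Emit:
servo_tool(
  plan=[
    [1,[0.7,-0.9,0],[0.6,0,-0.7]],
    [1,[0.2,-0.3,0.6],[0,0,0]],
    [1,[0,0,1.3],[0,0,0]],
    [1,[0,0,1.5],[0,0,0]],
    [1,[0,0,1.2],[0,0,0]],
    [1,[0,0,0.4],[0,0,0]],
    [1,[0,0,0],[0,0,0]],
    [1,[0,0,0],[0,0,0]],
  ],
)

```text
time_s: 23.37
tool_pos: [0.6062, 0.1964, 0.0487]
tool_rot: [179.8, -0.1, 52.8]
force: [0.1, -0.4, -0.1]
grip_width: 0.0873
```

```bash
python3 - <<'E'
from m import *
stc();goto([.606,.193,.043],[180,0,52.9])
E
```

```text
23.3667 [0.6062 0.1964 0.0487] [ 1.798e+02 -1.000e-01  5.280e+01] [ 0.1 -0.4 -0.1] 0.0873 [ 13.  31. -43.  95.  24.  63. -74.]
case frame mm [-57.2 407.6  48.7]
shift cm [-0.28  0.19  0.57] turn [ 0.2 -0.1 -0.1]
```

Emit:
servo_tool(
  plan=[
    [1,[-0.3,0.2,0.5],[0.2,0,0]],
    [0.4,[0,0,0],[0,0,0]],
    [0.3,[0,0,0],[0,0,0]],
    [0.2,[0,0,0],[0,0,0]],
    [0.1,[0,0,0],[0,0,0]],
    [0,[0,0,0],[0,0,0]],
    [0,[0,0,0],[0,0,0]],
    [0,[0,0,0],[0,0,0]],
    [0,[0,0,0],[0,0,0]],
    [0,[0,0,0],[0,0,0]],
    [0,[0,0,0],[0,0,0]],
    [0,[0,0,0],[0,0,0]],
    [0,[0,0,0],[0,0,0]],
    [0,[0,0,0],[0,0,0]],
    [0,[0,0,0],[0,0,0]],
    [0,[0,0,0],[0,0,0]],
    [0,[0,0,0],[0,0,0]],
    [0,[0,0,0],[0,0,0]],
    [0,[0,0,0],[0,0,0]],
    [0,[0,0,0],[0,0,0]],
  ],
)

```text
time_s: 25.03
tool_pos: [0.6085, 0.1935, 0.047]
tool_rot: [179.8, -0.4, 52.8]
force: [-1.3, 1.1, 1.3]
grip_width: 0.014
```

```bash
python3 - <<'E'
from m import *
stc()
E
```

```text
25.0333 [0.6085 0.1935 0.047 ] [179.8  -0.4  52.8] [-1.3  1.1  1.3] 0.014 [ 13.  31. -43.  95.  24.  63. -74.]
case frame mm [-53.9 405.8  47. ]
```

Emit:
servo_tool(
  plan=[
    [0,[0,0,-1.5],[0,0,0]],
    [0,[0,0,-3],[0,0,0]],
    [0,[0,0,-3],[0,0,0]],
    [0,[0,0,-3],[0,0,0]],
    [0,[0,-1,-3],[0,0,0]],
    [0,[0,-2,-1],[0,0,0]],
    [0,[0,0,0],[0,0,0]],
    [0,[0,0,0],[0,0,0]],
  ],
  force=25,
)

```text
time_s: 25.7
tool_pos: [0.5809, 0.21, 0.2014]
tool_rot: [180.0, -0.1, 52.8]
force: [0.7, -0.7, -1.5]
grip_width: 0.0131
```

```bash
python3 - <<'E'
from m import *
stc();goto(cw(-110,0,200)); goto(cw(-44,-46,200),[180,0,67.4])
E
```

```text
25.7 [0.5809 0.21   0.2014] [ 1.80e+02 -1.00e-01  5.28e+01] [ 0.7 -0.7 -1.5] 0.0131 [ 16.  21. -48.  88.  16.  77. -71.]
case frame mm [-85.8 410.5 201.4]
shift cm [-40.33   8.01   0.06] turn [0. 0. 0.]
shift cm [-43.12  15.56   0.05] turn [  0.   -0.1 -14.6]
```

Emit:
servo_tool(
  plan=[
    [0,[-2,0.4,0],[0,0,0]],
    [0,[-3.6,0.75,0],[0,0,0]],
    [0,[-3.6,0.75,0],[0,0,0]],
    [0,[-3.6,0.75,0],[0,0,0]],
    [0,[-3.6,0.75,0],[0,0,0]],
    [0,[-3.6,0.75,0],[0,0,0]],
    [0,[-3.6,0.75,0],[0,0,0]],
    [0,[-3.6,0.75,0],[0,0,0]],
    [0,[-3.6,0.75,0],[0,0,0]],
    [0,[-3.6,0.75,0],[0,0,0]],
    [0,[-2,0.4,0],[0,0,-2]],
    [0,[-1,0.2,0],[0,0,-3]],
    [0,[0,0,0],[0,0,-3]],
    [0,[0,0,0],[0,0,-3]],
    [0,[0,0,0],[0,0,-2]],
    [0,[0,0,0],[0,0,0]],
    [0,[0,0,0],[0,0,0]],
  ],
)

```text
time_s: 27.12
tool_pos: [0.3989, -0.156, 0.1908]
tool_rot: [-178.9, -0.2, 65.9]
force: [0.8, 0.6, -1.3]
grip_width: 0.0135
```

```bash
python3 - <<'E'
from m import *
stc();goto(cw(-44,-46,150),[180,0,67.4])
E
```

```text
27.1167 [ 0.3989 -0.156   0.1908] [-178.9   -0.2   65.9] [ 0.8  0.6 -1.3] 0.0135 [ 51.  -7. -30. 113.  -4.  73.  -2.]
case frame mm [-113.1    2.7  190.8]
shift cm [-4.7   7.1   3.94] turn [-1.  -0.2 -1.5]
```

Emit:
servo_tool(
  plan=[
    [0,[-1.5,2,0],[-1,0,-1.5]],
    [0,[-1.5,2.5,0.5],[0,0,0]],
    [0,[-1,1.8,1],[0,0,0]],
    [0,[-0.3,0.5,1.2],[0,0,0]],
    [0,[0,0,1],[0,0,0]],
    [0,[0,0,0],[0,0,0]],
    [0,[0,0,0],[0,0,0]],
  ],
)

```text
time_s: 27.7
tool_pos: [0.4447, -0.2222, 0.1494]
tool_rot: [-179.7, -0.2, 67.3]
force: [0.7, 1.3, -0.6]
grip_width: 0.0135
```

```bash
python3 - <<'E'
from m import *
stc();goto(cw(-44,-46,53),[180,0,67.4])
E
```

```text
27.7 [ 0.4447 -0.2222  0.1494] [-179.7   -0.2   67.3] [ 0.7  1.3 -0.6] 0.0135 [ 52.   4. -29. 109.   2.  68.  -1.]
case frame mm [-45.4 -40.9 149.4]
shift cm [-0.55  0.18  9.64] turn [-0.3 -0.2 -0.1]
```

Emit:
servo_tool(
  plan=[
    [0,[-0.4,0.1,0.8],[-0.3,-0.2,0]],
    [0,[-0.1,0.1,1.4],[0,0,0]],
    [0,[0,0,1.5],[0,0,0]],
    [0,[0,0,1.5],[0,0,0]],
    [0,[0,0,1.0],[0,0,0]],
    [0,[0,0,0.4],[0,0,0]],
    [0,[0,0,0],[0,0,0]],
    [0,[0,0,0],[0,0,0]],
  ],
)

```text
time_s: 28.37
tool_pos: [0.4432, -0.2249, 0.0822]
tool_rot: [179.7, 0.2, 67.6]
force: [0.3, -0.0, -1.8]
grip_width: 0.0135
```

```bash
python3 - <<'E'
from m import *
stc();goto(cw(-44,-46,53),[180,0,67.4])
E
```

```text
28.3667 [ 0.4432 -0.2249  0.0822] [179.7   0.2  67.6] [ 0.3 -0.  -1.8] 0.0135 [ 51.   8. -29. 113.   5.  59.  -3.]
case frame mm [-45.8 -44.   82.2]
shift cm [-0.19  0.16  2.92] turn [0.3 0.2 0.2]
```

Emit:
servo_tool(
  plan=[
    [0,[-0.1,0.2,0.8],[0.3,0.2,0.2]],
    [0,[0,0,1.0],[0,0,0]],
    [0,[0,0,0.7],[0,0,0]],
    [0,[0,0,0.4],[0,0,0]],
    [0,[0,0,0],[0,0,0]],
    [0,[0,0,0],[0,0,0]],
  ],
)

```text
time_s: 28.87
tool_pos: [0.4457, -0.228, 0.0529]
tool_rot: [179.9, 0.1, 67.3]
force: [-2.5, 1.8, 4.3]
grip_width: 0.0136
```

```bash
python3 - <<'E'
from m import *
stc();goto(cw(-44,-46,53),[180,0,67.4])
E
```

```text
28.8667 [ 0.4457 -0.228   0.0529] [1.799e+02 1.000e-01 6.730e+01] [-2.5  1.8  4.3] 0.0136 [ 51.  11. -29. 114.   7.  56.  -4.]
case frame mm [-42.2 -45.9  52.9]
shift cm [-0.01 -0.18 -0.01] turn [ 0.1  0.1 -0.1]
```

Emit:
servo_tool(
  plan=[
    [0.3,[0,0,0],[0,0,0]],
    [0.3,[0,0,0],[0,0,0]],
    [0.3,[0,0,0],[0,0,0]],
    [0.3,[0,0,0],[0,0,0]],
    [0.3,[0,0,0],[0,0,0]],
    [0.3,[0,0,-1],[0,0,0]],
    [0.3,[0,0,-2],[0,0,0]],
    [0.3,[0,0,-3],[0,0,0]],
    [0.3,[0,0,-3],[0,0,0]],
    [0.3,[0,0,-3],[0,0,0]],
    [0.6,[1,-1,-2],[0,0,0]],
    [1,[2,0,-1],[0,0,0]],
    [1,[3,0,0],[0,0,0]],
    [1,[3,0,0],[0,0,0]],
    [1,[3,0,0],[0,0,0]],
    [1,[3,0,0],[0,0,0]],
    [1,[3,0,0],[0,0,0]],
    [1,[2,0,0],[0,0,0]],
    [1,[0,0,0],[0,0,0]],
    [1,[0,0,0],[0,0,0]],
  ],
)

```text
time_s: 30.53
tool_pos: [0.5188, -0.0307, 0.2245]
tool_rot: [178.8, 0.0, 67.3]
force: [-0.2, -0.6, 0.1]
grip_width: 0.083
```

```bash
python3 - <<'E'
from m import *
o=stc()
c=cam('top','top7.png')
p=proj(c,cw(20,0,78))[0].astype(int); a=c['image'][p[1]-50:p[1]+60,p[0]-70:p[0]+50]
b=c['image'][220:330,130:250]
cv2.imwrite('pics/t7.png',cv2.resize(np.hstack([b,a]),(800,367),interpolation=cv2.INTER_CUBIC)); print(p)
E
```

```text
30.5333 [ 0.5188 -0.0307  0.2245] [178.8   0.   67.3] [-0.2 -0.6  0.1] 0.083 [ 40.   4. -41. 101.   3.  75. -25.]
case frame mm [-50.6 164.4 224.5]
[381 233]
```

View pics/t7.png

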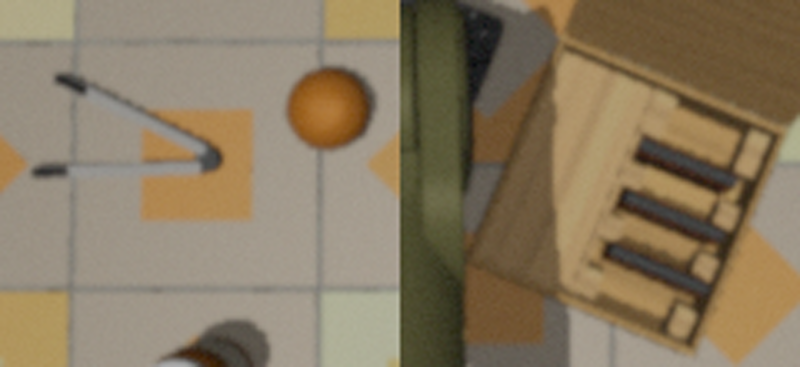

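```bash
python3 - <<'E'
from m import *
c=cam('top'); q=lambda u,v:(130+u*.3-.35,220+v*.3-.35)
P,a,b=[ray(c,q(*t),.01) for t in((209,158),(62,76),(36,171))]
d=[(x-P)/np.linalg.norm(x-P) for x in(a,b)]; m=d[0]+d[1]; m/=np.linalg.norm(m)
print(P,[np.linalg.norm(x-P) for x in(a,b)],[np.degrees(np.arctan2(x[1],x[0])) for x in d+[m]],P+.068*m)
t=P+.068*m; yaw=np.degrees(np.arctan2(m[1],m[0])); print(yaw)
goto([t[0],t[1],.12],[180,0,yaw])
E
```

```text
[0.43573482 0.28850819 0.01      ] [np.float64(0.13665382373443757), np.float64(0.13944262706797436)] [np.float64(61.07475136743737), np.float64(94.23778835604519), np.float64(77.65626986174128)] [0.45027159 0.35493622 0.01      ]
77.65626986174128
shift cm [ 32.99 -21.52   9.98] turn [  1.2   0.1 -10.5]
```

Emit:
servo_tool(
  plan=[
    [1,[1.5,-1,0],[0.5,0,0]],
    [1,[3,-1.95,0],[0.5,0,0]],
    [1,[3,-1.95,0],[0,0,0]],
    [1,[3,-1.95,0],[0,0,0]],
    [1,[3,-1.95,0],[0,0,0]],
    [1,[3,-1.95,0.5],[0,0,0]],
    [1,[3,-1.95,0.5],[0,0,0]],
    [1,[3,-1.95,1],[0,0,0]],
    [1,[3,-1.95,1],[0,0,0]],
    [1,[3,-1.95,1],[0,0,0]],
    [1,[2,-1.3,1],[0,0,0]],
    [1,[1,-0.6,1],[0,0,-2]],
    [1,[0,0,0.5],[0,0,-3]],
    [1,[0,0,0],[0,0,-3]],
    [1,[0,0,0],[0,0,-2]],
    [1,[0,0,0],[0,0,0]],
    [1,[0,0,0],[0,0,0]],
  ],
  force=12,
)

```text
time_s: 32.05
tool_pos: [0.4673, 0.3181, 0.1512]
tool_rot: [179.5, 1.1, 74.2]
force: [-0.4, 0.4, 0.1]
grip_width: 0.0868
```

```bash
python3 - <<'E'
from m import *
st();goto([.4503,.3545,.05],[180,0,77.7])
E
```

```text
32.05 [0.4673 0.3181 0.1512] [179.5   1.1  74.2] [-0.4  0.4  0.1] 0.0868 [ 10.  19. -56.  99.  18.  72. -67.]
shift cm [ 3.23 -2.71 10.04] turn [ 0.5  1.1 -3.5]
```

Emit:
servo_tool(
  plan=[
    [1,[1.6,-1.3,0],[0.3,0.6,-1.8]],
    [1,[1.3,-1.1,1],[0.2,0.4,-1.5]],
    [1,[0.2,-0.2,1.5],[0,0,0]],
    [1,[0,0,1.5],[0,0,0]],
    [1,[0,0,1.5],[0,0,0]],
    [1,[0,0,1],[0,0,0]],
    [1,[0,0,0],[0,0,0]],
    [1,[0,0,0],[0,0,0]],
  ],
)

```text
time_s: 32.72
tool_pos: [0.4491, 0.3574, 0.0811]
tool_rot: [180.0, -0.1, 77.5]
force: [0.4, 0.2, -0.3]
grip_width: 0.0871
```

```bash
python3 - <<'E'
from m import *
st();goto([.4503,.3545,.006],[180,0,77.7])
E
```

```text
32.7167 [0.4491 0.3574 0.0811] [ 1.80e+02 -1.00e-01  7.75e+01] [ 0.4  0.2 -0.3] 0.0871 [  4.  25. -55. 102.  23.  65. -71.]
shift cm [-0.27  0.17  7.51] turn [ 0.  -0.1 -0.2]
```

Emit:
servo_tool(
  plan=[
    [1,[-0.25,0.15,1],[0,0,0]],
    [1,[0,0,1.5],[0,0,0]],
    [1,[0,0,1.5],[0,0,0]],
    [1,[0,0,1.2],[0,0,0]],
    [1,[0,0,0.7],[0,0,0]],
    [1,[0,0,0.3],[0,0,0]],
    [1,[0,0,0],[0,0,0]],
    [1,[0,0,0],[0,0,0]],
  ],
)

```text
time_s: 33.38
tool_pos: [0.4518, 0.3551, 0.0146]
tool_rot: [179.8, -0.2, 77.4]
force: [1.0, 0.1, -0.4]
grip_width: 0.087
```

```bash
python3 - <<'E'
from m import *
st();goto([.4503,.3545,.005],[180,0,77.7])
E
```

```text
33.3833 [0.4518 0.3551 0.0146] [179.8  -0.2  77.4] [ 1.   0.1 -0.4] 0.087 [  1.  30. -51. 105.  27.  58. -74.]
shift cm [-0.09 -0.13  0.96] turn [ 0.2 -0.2 -0.3]
```

Emit:
servo_tool(
  plan=[
    [1,[-0.1,-0.1,0.5],[0.2,0,-0.3]],
    [1,[0,0,0.5],[0,0,0]],
    [0.5,[0,0,0.1],[0,0,0]],
    [0.4,[0,0,0],[0,0,0]],
    [0.3,[0,0,0],[0,0,0]],
    [0.2,[0,0,0],[0,0,0]],
    [0.1,[0,0,0],[0,0,0]],
    [0.1,[0,0,0],[0,0,0]],
    [0,[0,0,0],[0,0,0]],
    [0,[0,0,0],[0,0,0]],
    [0,[0,0,0],[0,0,0]],
    [0,[0,0,0],[0,0,0]],
    [0,[0,0,0],[0,0,0]],
    [0,[0,0,0],[0,0,0]],
    [0,[0,0,0],[0,0,0]],
    [0,[0,0,0],[0,0,0]],
    [0,[0,0,0],[0,0,0]],
    [0,[0,0,0],[0,0,0]],
  ],
)

```text
time_s: 34.88
tool_pos: [0.4522, 0.356, 0.0052]
tool_rot: [179.8, -0.4, 77.7]
force: [-0.5, -0.6, 0.3]
grip_width: 0.0195
```

```bash
python3 - <<'E'
from m import *
st()
E
```

```text
34.8833 [0.4522 0.356  0.0052] [179.8  -0.4  77.7] [-0.5 -0.6  0.3] 0.0195 [  1.  30. -51. 105.  28.  57. -74.]
```

Emit:
servo_tool(
  plan=[
    [0,[0,0,0],[0,0,0]],
    [0,[0,0,0],[0,0,0]],
    [0,[0,0,-0.5],[0,0,0]],
    [0,[0,0,-1.5],[0,0,0]],
    [0,[0,0,-3],[0,0,0]],
    [0,[0,0,-3],[0,0,0]],
    [0,[0,0,-3],[0,0,0]],
    [0,[0,0,-3],[0,0,0]],
    [0,[0,0,-2],[0,0,0]],
    [0,[0,0,0],[0,0,0]],
    [0,[0,0,0],[0,0,0]],
  ],
  force=25,
)

```text
time_s: 35.8
tool_pos: [0.4489, 0.3545, 0.1775]
tool_rot: [179.9, -0.2, 77.9]
force: [0.2, 0.5, -1.8]
grip_width: 0.0162
```

```bash
python3 - <<'E'
from m import *
st()
s=cam('scene','sc8.png')
p=proj(s,env.get_obs()['tool_pos'])[0].astype(int)
cv2.imwrite('pics/sc8c.png',cv2.resize(s['image'][p[1]-60:p[1]+60,p[0]-80:p[0]+80],None,fx=4,fy=4,interpolation=cv2.INTER_CUBIC))
goto(cw(-60,70,200)); goto(cw(0,49,200),[180,0,157.4])
E
```

```text
35.8 [0.4489 0.3545 0.1775] [179.9  -0.2  77.9] [ 0.2  0.5 -1.8] 0.0162 [  8.  19. -59.  97.  17.  74. -66.]
shift cm [-45.35  12.22  -2.45] turn [0. 0. 0.]
shift cm [-48.51  17.74  -2.46] turn [  0.3  -0.2 -79.4]
```

View pics/sc8c.png

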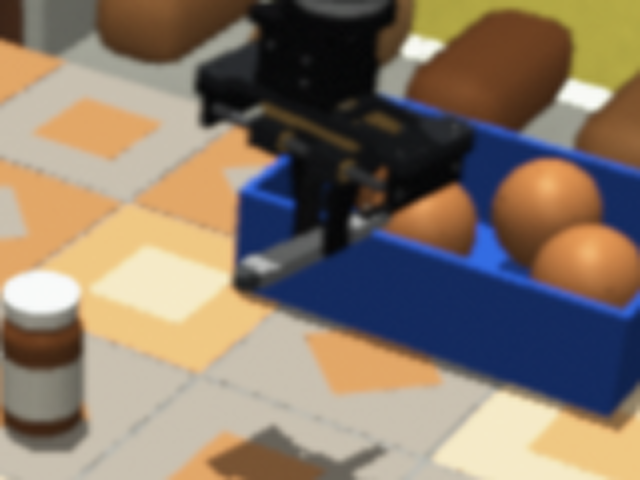

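Emit:
servo_tool(
  plan=[
    [0,[-2,0.5,0],[0,0,0]],
    [0,[-3.7,1,0],[0,0,0]],
    [0,[-3.7,1,0],[0,0,0]],
    [0,[-3.7,1,-0.2],[0,0,0]],
    [0,[-3.7,1,-0.2],[0,0,0]],
    [0,[-3.7,1,-0.2],[0,0,0]],
    [0,[-3.7,1,-0.2],[0,0,0]],
    [0,[-3.7,1,-0.2],[0,0,0]],
    [0,[-3.7,1,-0.2],[0,0,0]],
    [0,[-3.7,1,-0.2],[0,0,0]],
    [0,[-3.7,1,-0.2],[0,0,0]],
    [0,[-3,0.8,0],[0,0,0]],
    [0,[-1.5,0.3,0],[0,0,0]],
    [0,[0,0,0],[0,0,0]],
    [0,[0,0,0],[0,0,0]],
  ],
  force=18,
)

```text
time_s: 37.1
tool_pos: [0.4566, -0.1154, 0.1696]
tool_rot: [-178.1, -0.3, 78.2]
force: [-0.1, 0.6, -1.1]
grip_width: 0.018
```

```bash
python3 - <<'E'
from m import *
stc(); goto(cw(0,49,200),[180,0,157.4])
E
```

```text
37.1 [ 0.4566 -0.1154  0.1696] [-178.1   -0.3   78.2] [-0.1  0.6 -1.1] 0.018 [ 52.   2. -41. 109.   1.  72.  -1.]
case frame mm [-75.4  62.2 169.6]
shift cm [-2.7   7.06 -3.3 ] turn [ -1.4  -1.6 -79.2]
```

Emit:
servo_tool(
  plan=[
    [0,[0,0,-0.5],[-1,0,-4]],
    [0,[0,0,-0.5],[-0.4,0,-6.5]],
    [0,[0,0,-0.5],[0,0,-6.5]],
    [0,[0,0,-0.5],[0,0,-6.5]],
    [0,[0,0,0],[0,0,-6.5]],
    [0,[0,0,0],[0,0,-6.5]],
    [0,[0,0,0],[0,0,-6.5]],
    [0,[0,0,0],[0,0,-6.5]],
    [0,[0,0,0],[0,0,-6.5]],
    [0,[0,0,0],[0,0,-6.5]],
    [0,[0,0,0],[0,0,-6.5]],
    [0,[0,0,0],[0,0,-5]],
    [0,[0,0,0],[0,0,-3]],
    [0,[0,0,0],[0,0,0]],
    [0,[0,0,0],[0,0,0]],
  ],
)

```text
time_s: 38.35
tool_pos: [0.4493, -0.0836, 0.178]
tool_rot: [179.3, -2.1, 161.4]
force: [0.0, 0.1, -1.5]
grip_width: 0.0182
```

```bash
python3 - <<'E'
from m import *
stc(); goto(cw(-1,49,130),[180,0,157.4])
E
```

```text
38.35 [ 0.4493 -0.0836  0.178 ] [179.3  -2.1 161.4] [ 0.   0.1 -1.5] 0.0182 [ 51.  -1. -42. 110.  -2.  73.  81.]
case frame mm [-94.4  88.9 178. ]
shift cm [-9.21 -4.68  4.41] turn [ 0.6 -2.1  3.9]
```

Emit:
servo_tool(
  plan=[
    [0,[-1.5,-0.8,0],[0.6,-1.5,2]],
    [0,[-2.2,-1.2,0],[0,-0.6,1.5]],
    [0,[-2.2,-1.2,0.5],[0,0,0]],
    [0,[-1.7,-0.8,1],[0,0,0]],
    [0,[-0.5,-0.2,1],[0,0,0]],
    [0,[0,0,0.5],[0,0,0]],
    [0,[0,0,0],[0,0,0]],
    [0,[0,0,0],[0,0,0]],
  ],
)

```text
time_s: 39.02
tool_pos: [0.51, -0.1446, 0.1431]
tool_rot: [179.9, -0.3, 157.7]
force: [-0.6, 0.1, -0.9]
grip_width: 0.0179
```

```bash
python3 - <<'E'
from m import *
stc(); goto(cw(-1,49,80),[180,0,157.4])
E
```

```text
39.0167 [ 0.51   -0.1446  0.1431] [179.9  -0.3 157.7] [-0.6  0.1 -0.9] 0.0179 [ 50.  11. -40. 105.   7.  68.  75.]
case frame mm [-14.9  55.9 143.1]
shift cm [-1.42 -0.7   6.31] turn [ 0.1 -0.3  0.3]
```

Emit:
servo_tool(
  plan=[
    [0,[-0.9,-0.4,0.3],[0,-0.3,0.3]],
    [0,[-0.6,-0.3,1],[0,0,0]],
    [0,[0,0,1.3],[0,0,0]],
    [0,[0,0,1.3],[0,0,0]],
    [0,[0,0,1.2],[0,0,0]],
    [0,[0,0,0.5],[0,0,0]],
    [0,[0,0,0],[0,0,0]],
    [0,[0,0,0],[0,0,0]],
  ],
)

```text
time_s: 39.68
tool_pos: [0.5229, -0.1568, 0.0846]
tool_rot: [-179.9, 0.3, 157.5]
force: [0.7, 1.0, -0.9]
grip_width: 0.0182
```

```bash
python3 - <<'E'
from m import *
stc(); goto(cw(-1,49,52),[180,0,157.4])
E
```

```text
39.6833 [ 0.5229 -0.1568  0.0846] [-179.9    0.3  157.5] [ 0.7  1.  -0.9] 0.0182 [ 48.  16. -39. 106.  11.  61.  72.]
case frame mm [ 1.7 49.5 84.6]
shift cm [ 0.29 -0.05  3.26] turn [-0.1  0.3  0.1]
```

Emit:
servo_tool(
  plan=[
    [0,[0.3,0,0.8],[0,0.3,0]],
    [0,[0,0,1.0],[0,0,0]],
    [0,[0,0,0.8],[0,0,0]],
    [0,[0,0,0.3],[0,0,0]],
    [0,[0,0,0.1],[0,0,0]],
    [0,[0,0,0],[0,0,0]],
  ],
)

```text
time_s: 40.18
tool_pos: [0.5209, -0.156, 0.0528]
tool_rot: [-179.9, 0.1, 157.5]
force: [0.3, 0.8, -0.6]
grip_width: 0.0178
```

```bash
python3 - <<'E'
from m import *
stc(); goto(cw(-1,49,51),[180,0,157.4])
E
```

```text
40.1833 [ 0.5209 -0.156   0.0528] [-1.799e+02  1.000e-01  1.575e+02] [ 0.3  0.8 -0.6] 0.0178 [ 47.  18. -38. 108.  13.  58.  71.]
case frame mm [-0.5 49.5 52.8]
shift cm [ 0.05 -0.05  0.18] turn [-0.1  0.1  0.1]
```

Emit:
servo_tool(
  plan=[
    [0,[0,0,0.3],[0,0,0]],
    [0,[0,0,0.2],[0,0,0]],
    [0,[0,0,0],[0,0,0]],
  ],
)

```text
time_s: 40.43
tool_pos: [0.5221, -0.1564, 0.0513]
tool_rot: [-179.8, 0.2, 157.4]
force: [0.2, 0.7, -1.9]
grip_width: 0.0179
```

```bash
python3 - <<'E'
from m import *
stc()
E
```

```text
40.4333 [ 0.5221 -0.1564  0.0513] [-179.8    0.2  157.4] [ 0.2  0.7 -1.9] 0.0179 [ 47.  18. -38. 108.  14.  58.  71.]
case frame mm [ 0.8 49.6 51.3]
```

Emit:
servo_tool(
  plan=[
    [0,[0,0,0.3],[0,0,0]],
    [0,[0,0,0.2],[0,0,0]],
    [0.3,[0,0,0],[0,0,0]],
    [0.4,[0,0,0],[0,0,0]],
    [0.4,[0,0,0],[0,0,0]],
    [0.4,[0,0,0],[0,0,0]],
    [0.4,[0,0,0],[0,0,0]],
    [0.4,[0,0,0],[0,0,0]],
  ],
)

```text
time_s: 41.1
tool_pos: [0.5249, -0.1572, 0.051]
tool_rot: [-179.7, 0.5, 157.4]
force: [0.2, -0.4, -0.4]
grip_width: 0.0344
```

```bash
python3 - <<'E'
from m import *
stc()
E
```

```text
41.1 [ 0.5249 -0.1572  0.051 ] [-179.7    0.5  157.4] [ 0.2 -0.4 -0.4] 0.0344 [ 47.  19. -38. 108.  14.  58.  70.]
case frame mm [ 3.6 50.  51. ]
```

Emit:
servo_tool(
  plan=[
    [0.4,[0,0,-1],[0,0,0]],
    [0.4,[0,0,-2],[0,0,0]],
    [0.4,[0,0,-3],[0,0,0]],
    [0.3,[0,0,-3],[0,0,0]],
    [0.2,[1,0,-3],[0,0,3]],
    [0.1,[2,0,-3],[0,0,6]],
    [0,[3,0,-3],[0,0,6.5]],
    [0,[3,-1,-2],[0,0,6.5]],
    [0,[3,-1,0],[0,0,6.5]],
    [0,[2,-2,0],[0,0,6.5]],
    [0,[0,0,0],[0,0,6.5]],
    [0,[0,0,0],[0,0,6.5]],
    [0,[0,0,0],[0,0,6.5]],
    [0,[0,0,0],[0,0,6.5]],
    [0,[0,0,0],[0,0,6.5]],
    [0,[0,0,0],[0,0,6]],
    [0,[0,0,0],[0,0,3]],
    [0,[0,0,0],[0,0,0]],
    [0,[0,0,0],[0,0,0]],
  ],
)

```text
time_s: 42.68
tool_pos: [0.3805, -0.0919, 0.2708]
tool_rot: [178.7, 0.7, 77.6]
force: [0.4, 0.9, 0.4]
grip_width: 0.0005
```

```bash
python3 - <<'E'
from m import *
stc()
c=cam('top','top9.png')
p=proj(c,cw(20,0,78))[0].astype(int); a=c['image'][p[1]-80:p[1]+60,p[0]-70:p[0]+70]
cv2.imwrite('pics/t9.png',cv2.resize(a,(600,600),interpolation=cv2.INTER_CUBIC)); print(p)
E
```

```text
42.6833 [ 0.3805 -0.0919  0.2708] [178.7   0.7  77.6] [0.4 0.9 0.4] 0.0005 [ 47. -17. -30. 112.  -8.  82.   6.]
case frame mm [-154.7   54.8  270.8]
[381 233]
```

View pics/t9.png

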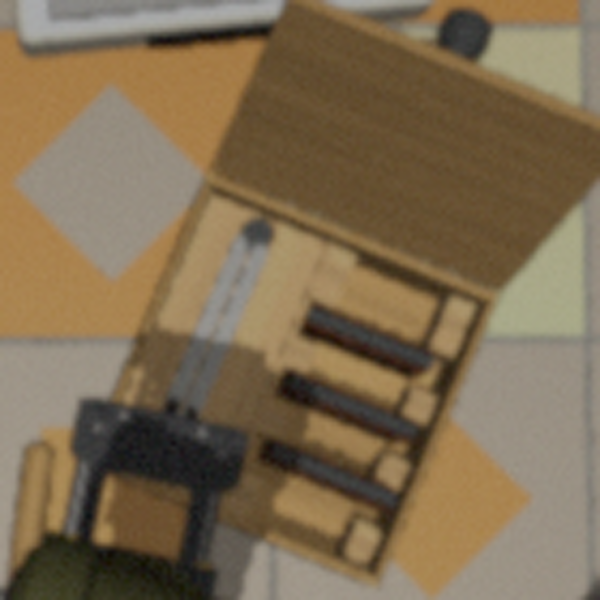

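```bash
python3 - <<'E'
from m import *
c=cam('top'); q=lambda u,v:(311+u*140/600-.4,153+v*140/600-.4)
lidfit(c,V,np.array([q(288,5),q(600,130)]))
goto(cw(0,45,345),[180,0,67.4])
goto(cw(195,45,345),[180,0,67.4])
E
```

```text
lid [1.909] [-1.9 -1.4  6.8  2.7]
shift cm [-3.8  15.21 -7.05] turn [ 1.3  0.6 10.2]
shift cm [-7.26 34.39 -6.58] turn [ 1.3  0.6 10.2]
```

Emit:
servo_tool(
  plan=[
    [0,[-0.5,1.5,-1],[0.7,0.3,2]],
    [0,[-1,2.5,-1.5],[0.6,0.3,3]],
    [0,[-1,3,-1.5],[0,0,3]],
    [0,[-0.5,3,-1.5],[0,0,2]],
    [0,[0,3,-1.5],[0,0,0]],
    [0,[0,2,-0.5],[0,0,0]],
    [0,[0,0,0],[0,0,0]],
    [0,[0,0,0],[0,0,0]],
  ],
)

```text
time_s: 43.45
tool_pos: [0.5181, -0.172, 0.3475]
tool_rot: [-179.8, 0.1, 67.6]
force: [-0.9, 0.4, -0.6]
grip_width: 0.0006
```

```bash
python3 - <<'E'
from m import *
stc()
goto(cw(195,45,345),[180,0,67.4])
E
```

```text
43.45 [ 0.5181 -0.172   0.3475] [-1.798e+02  1.000e-01  6.760e+01] [-0.9  0.4 -0.6] 0.0006 [ 47.   6. -34.  85.   3.  90.  -9.]
case frame mm [  3.1  33.6 347.5]
shift cm [ 1.08 19.19  0.18] turn [-0.2  0.1  0.2]
```

Emit:
servo_tool(
  plan=[
    [0,[0.2,2,0],[0,0,0]],
    [0,[0.3,3.2,0],[0,0,0]],
    [0,[0.3,3.2,0],[0,0,0]],
    [0,[0.2,3.2,0],[0,0,0]],
    [0,[0,3,0],[0,0,0]],
    [0,[0,2,0],[0,0,0]],
    [0,[0,1,0],[0,0,0]],
    [0,[0,0,0],[0,0,0]],
    [0,[0,0,0],[0,0,0]],
  ],
)

```text
time_s: 44.2
tool_pos: [0.683, -0.2288, 0.3441]
tool_rot: [-179.3, 0.5, 68.0]
force: [-0.0, 0.0, 1.0]
grip_width: 0.0004
```

```bash
python3 - <<'E'
from m import *
stc()
goto(cw(195,45,205),[180,0,67.4])
E
```

```text
44.2 [ 0.683  -0.2288  0.3441] [-179.3    0.5   68. ] [-0.  0.  1.] 0.0004 [ 35.  30. -33.  57.  16.  98. -14.]
case frame mm [177.2  44.6 344.1]
shift cm [ 0.14  1.95 13.89] turn [-0.7  0.5  0.6]
```

Emit:
servo_tool(
  plan=[
    [0,[0,1.4,0],[-0.5,0.4,0.5]],
    [0,[0,0.8,0],[0,0,0]],
    [0,[0,0,0.8],[0,0,0]],
    [0,[0,0,1.5],[0,0,0]],
    [0,[0,0,1.5],[0,0,0]],
    [0,[0,0,0],[0,0,0]],
  ],
)

```text
time_s: 44.7
tool_pos: [0.6972, -0.2336, 0.3079]
tool_rot: [-179.8, 0.2, 67.8]
force: [0.1, 0.5, -0.7]
grip_width: 0.0004
```

```bash
python3 - <<'E'
from m import *
stc()
goto(cw(193,45,205),[180,0,67.4])
E
```

```text
44.7 [ 0.6972 -0.2336  0.3079] [-179.8    0.2   67.8] [ 0.1  0.5 -0.7] 0.0004 [ 35.  32. -33.  59.  17.  94. -15.]
case frame mm [192.2  45.6 307.9]
shift cm [-0.03  0.12 10.29] turn [-0.2  0.2  0.4]
```

Emit:
servo_tool(
  plan=[
    [0,[0,0.1,1],[-0.2,0.2,0.4]],
    [0,[0,0,2],[0,0,0]],
    [0,[0,0,2.2],[0,0,0]],
    [0,[0,0,2],[0,0,0]],
    [0,[0,0,1.2],[0,0,0]],
    [0,[0,0,0.4],[0,0,0]],
    [0,[0,0,0],[0,0,0]],
    [0,[0,0,0],[0,0,0]],
  ],
)

```text
time_s: 45.37
tool_pos: [0.6919, -0.2322, 0.2245]
tool_rot: [179.7, 0.2, 67.5]
force: [0.4, -1.0, 0.6]
grip_width: 0.0003
```

```bash
python3 - <<'E'
from m import *
stc()
E
```

```text
45.3667 [ 0.6919 -0.2322  0.2245] [179.7   0.2  67.5] [ 0.4 -1.   0.6] 0.0003 [ 37.  32. -33.  69.  17.  84. -16.]
case frame mm [186.6  44.9 224.5]
```

Emit:
servo_tool(
  plan=[
    [0,[0,0,0.8],[0,0,0]],
    [0,[0,0,0.5],[0,0,0]],
    [0,[0,-0.6,0],[0,0,0]],
    [0,[0,-0.8,0],[0,0,0]],
    [0,[0,-0.8,0],[0,0,0]],
    [0,[0,-0.8,0],[0,0,0]],
    [0,[0,-0.8,0],[0,0,0]],
    [0,[0,-0.8,0],[0,0,0]],
    [0,[0,0,0],[0,0,0]],
  ],
)

```text
time_s: 46.12
tool_pos: [0.6509, -0.214, 0.2182]
tool_rot: [178.7, 0.1, 67.4]
force: [1.2, -0.6, -0.3]
grip_width: 0.0003
```

```bash
python3 - <<'E'
from m import *
stc()
E
```

```text
46.1167 [ 0.6509 -0.214   0.2182] [1.787e+02 1.000e-01 6.740e+01] [ 1.2 -0.6 -0.3] 0.0003 [ 40.  25. -34.  78.  15.  79. -16.]
case frame mm [141.9  45.9 218.2]
```

Emit:
servo_tool(
  plan=[
    [0,[0,-0.8,0],[0.5,0,0]],
    [0,[0,-0.9,0],[0.5,0,0]],
    [0,[0,-0.9,0],[0,0,0]],
    [0,[0,-0.9,0],[0,0,0]],
    [0,[0,-0.9,0],[0,0,0]],
    [0,[0,-0.9,0.1],[0,0,0]],
    [0,[0,-0.9,0.2],[0,0,0]],
    [0,[0,0,0],[0,0,0]],
  ],
)

```text
time_s: 46.78
tool_pos: [0.5863, -0.1868, 0.2128]
tool_rot: [-179.7, 0.1, 67.4]
force: [0.4, 0.5, -0.4]
grip_width: -0.0
```

```bash
python3 - <<'E'
from m import *
stc()
goto(cw(43,45,205),[180,0,67.4])
E
```

```text
46.7833 [ 0.5863 -0.1868  0.2128] [-1.797e+02  1.000e-01  6.740e+01] [ 0.4  0.5 -0.4] -0.0 [ 44.  18. -36.  88.  11.  78. -15.]
case frame mm [ 71.8  46.2 212.8]
shift cm [-0.12 -2.87  0.79] turn [-0.3  0.1  0. ]
```

Emit:
servo_tool(
  plan=[
    [0,[-0.1,-0.7,0.2],[-0.2,0,0]],
    [0,[0,-0.8,0.3],[0,0,0]],
    [0,[0,-0.8,0.3],[0,0,0]],
    [0,[0,-0.7,0.4],[0,0,0]],
    [0,[0,-0.7,0.5],[0,0,0]],
    [0,[0,-0.7,0.5],[0,0,0]],
    [0,[0,0,0],[0,0,0]],
  ],
)

```text
time_s: 47.37
tool_pos: [0.5409, -0.1686, 0.188]
tool_rot: [-179.7, 0.0, 67.4]
force: [1.2, 0.2, -0.2]
grip_width: 0.0003
```

```bash
python3 - <<'E'
from m import *
stc()
goto(cw(-13,45,157),[180,0,67.4])
s=cam('scene','sc10.png')
cv2.imwrite('pics/s10.png',cv2.resize(s['image'][170:370,160:400],(720,600),interpolation=cv2.INTER_CUBIC))
E
```

```text
47.3667 [ 0.5409 -0.1686  0.188 ] [-179.7    0.    67.4] [ 1.2  0.2 -0.2] 0.0003 [ 46.  13. -36.  97.   8.  74. -14.]
case frame mm [ 22.9  45.6 188. ]
shift cm [-0.06 -3.57  3.12] turn [-0.3  0.   0. ]
```

View pics/s10.png

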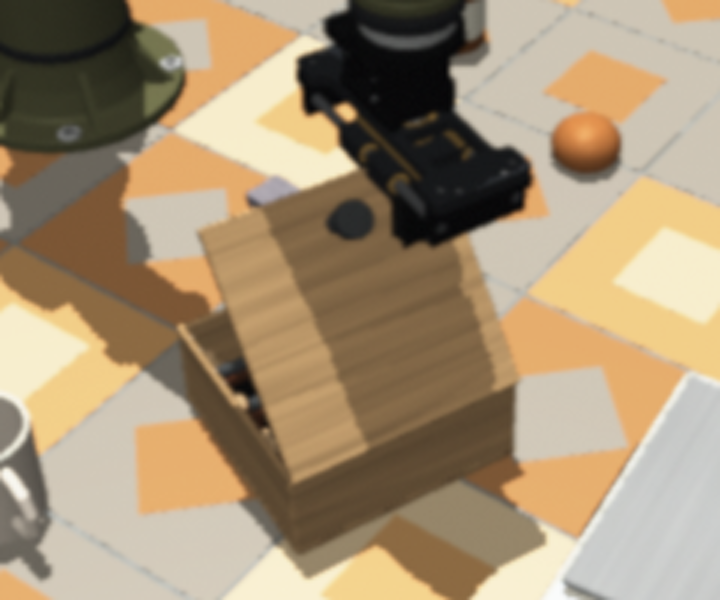

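Emit:
servo_tool(
  plan=[
    [0,[0,-0.5,0.5],[-0.2,0,0]],
    [0,[0,-0.6,0.6],[0,0,0]],
    [0,[0,-0.6,0.6],[0,0,0]],
    [0,[0,-0.5,0.7],[0,0,0]],
    [0,[0,-0.4,0.7],[0,0,0]],
    [0,[0,0,0.3],[0,0,0]],
    [0,[0,0,0],[0,0,0]],
  ],
)

```text
time_s: 48.0
tool_pos: [0.5146, -0.1579, 0.1507]
tool_rot: [-179.9, 0.0, 67.4]
force: [0.3, -0.8, 0.6]
grip_width: 0.0002
```

```bash
python3 - <<'E'
from m import *
stc()
goto(cw(-29,45,123),[180,0,67.4])
E
```

```text
48.0 [ 0.5146 -0.1579  0.1507] [-179.9    0.    67.4] [ 0.3 -0.8  0.6] 0.0002 [ 47.  10. -36. 103.   7.  68. -14.]
case frame mm [ -5.5  45.4 150.7]
shift cm [-0.04 -2.34  2.77] turn [-0.1  0.   0. ]
```

Emit:
servo_tool(
  plan=[
    [0,[0,-0.5,0.4],[0,0,0]],
    [0,[0,-0.5,0.5],[0,0,0]],
    [0,[0,-0.5,0.5],[0,0,0]],
    [0,[0,-0.4,0.5],[0,0,0]],
    [0,[0,-0.2,0.5],[0,0,0]],
    [0,[0,0,0.2],[0,0,0]],
    [0,[0,0,0],[0,0,0]],
  ],
)

```text
time_s: 48.58
tool_pos: [0.4935, -0.1491, 0.1217]
tool_rot: [-179.9, -0.0, 67.4]
force: [0.9, -0.8, 0.7]
grip_width: 0.0003
```

```bash
python3 - <<'E'
from m import *
stc()
goto(cw(-40,45,88),[180,0,67.4])
E
```

```text
48.5833 [ 0.4935 -0.1491  0.1217] [-179.9   -0.    67.4] [ 0.9 -0.8  0.7] 0.0003 [ 48.   9. -37. 108.   6.  65. -14.]
case frame mm [-28.4  45.4 121.7]
shift cm [-0.04 -1.16  3.38] turn [-0.1 -0.   0. ]
```

Emit:
servo_tool(
  plan=[
    [0,[0,-0.2,0.4],[0,0,0]],
    [0,[0,-0.2,0.4],[0,0,0]],
    [0,[0,-0.2,0.4],[0,0,0]],
    [0,[0,-0.1,0.4],[0,0,0]],
    [0,[0,-0.1,0.4],[0,0,0]],
    [0,[0,0,0.3],[0,0,0]],
    [0,[0,0,0.3],[0,0,0]],
    [0,[0,0,0.3],[0,0,0]],
    [0,[0,0,0],[0,0,0]],
  ],
)

```text
time_s: 49.33
tool_pos: [0.4852, -0.1456, 0.0895]
tool_rot: [-179.9, -0.0, 67.4]
force: [0.3, 0.1, -0.3]
grip_width: 0.0001
```

```bash
python3 - <<'E'
from m import *
stc()
E
```

```text
49.3333 [ 0.4852 -0.1456  0.0895] [-179.9   -0.    67.4] [ 0.3  0.1 -0.3] 0.0001 [ 48.  10. -36. 111.   7.  61. -14.]
case frame mm [-37.4  45.4  89.5]
```

Nearly shut; press gently until the force rises.

Emit:
servo_tool(
  plan=[
    [0,[0,0,0.25],[0,0,0]],
    [0,[0,0,0.25],[0,0,0]],
    [0,[0,0,0.25],[0,0,0]],
    [0,[0,0,0.25],[0,0,0]],
    [0,[0,0,0.25],[0,0,0]],
  ],
)

```text
time_s: 49.75
tool_pos: [0.4855, -0.1457, 0.0867]
tool_rot: [-179.7, 0.3, 67.4]
force: [-8.4, 1.9, 19.0]
grip_width: 0.0002
```

```bash
python3 - <<'E'
from m import *
stc()
E
```

```text
49.75 [ 0.4855 -0.1457  0.0867] [-179.7    0.3   67.4] [-8.4  1.9 19. ] 0.0002 [ 47.  11. -36. 111.   8.  61. -15.]
case frame mm [-37.1  45.5  86.7]
```

Emit:
servo_tool(
  plan=[
    [0,[0,0,-0.5],[0,0,0]],
    [0,[0,0,-1.5],[0,0,0]],
    [0,[0,0,-3],[0,0,0]],
    [0,[0,0,-3],[0,0,0]],
    [0,[1,0,-3],[0,0,0]],
    [0,[3,0,-1],[0,0,0]],
    [0,[3,0,0],[0,0,0]],
    [0,[3,0,0],[0,0,0]],
    [0,[3,0,0],[0,0,0]],
    [0,[3,0,0],[0,0,0]],
    [0,[3,0,0],[0,0,0]],
    [0,[2,0,0],[0,0,0]],
    [0,[0,0,0],[0,0,0]],
    [0,[0,0,0],[0,0,0]],
  ],
)

```text
time_s: 50.92
tool_pos: [0.5728, 0.0542, 0.2133]
tool_rot: [179.9, 0.1, 66.9]
force: [-0.4, -0.1, 0.2]
grip_width: 0.0005
```

```bash
python3 - <<'E'
from m import *
stc()
s=cam('scene','sc11.png');c=cam('top','top11.png')
p=proj(c,cw(0,0,86))[0].astype(int)
a=cv2.resize(s['image'][220:370,200:350],(400,400),interpolation=cv2.INTER_CUBIC)
b=cv2.resize(c['image'][p[1]-65:p[1]+65,p[0]-65:p[0]+65],(400,400),interpolation=cv2.INTER_CUBIC)
cv2.imwrite('pics/f.png',np.hstack([a,b]))
e=cv2.imread('pics/top0.png').astype(int)
for k,(x0,x1,y0,y1) in dict(bun0=(246,276,148,178),bun1=(214,245,238,268),jam=(168,200,318,352),jar=(280,312,130,160),mug=(448,482,272,322),brush=(302,326,255,332)).items():
    print(k,np.abs(e-c['image'])[y0:y1,x0:x1].mean().round(1))
E
```

```text
50.9167 [0.5728 0.0542 0.2133] [1.799e+02 1.000e-01 6.690e+01] [-0.4 -0.1  0.2] 0.0005 [ 31.  14. -45.  94.  11.  77. -39.]
case frame mm [-33.3 263.5 213.3]
bun0 40.8
bun1 29.3
jam 8.0
jar 10.7
mug 9.4
brush 21.1
```

View pics/f.png

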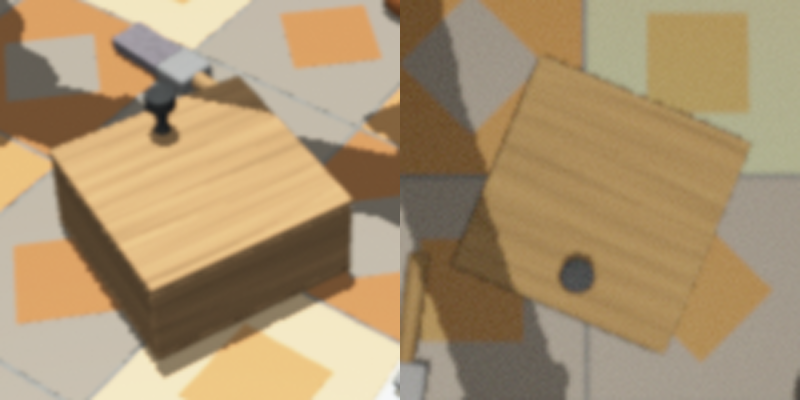

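```bash
python3 -c "
from h import *
st(); print(env.sign_off())"
```

```text
51.0167 [0.5725 0.053  0.2134] [179.9   0.2  66.8] [ 0.6 -1.4 -0.8] 0.0006 [ 31.  14. -45.  94.  11.  77. -39.]
the job is handed in; nothing more can be done
None
```

I handed the job in at 51 s. All three sign stands are folded and standing rod up in their own slots, the tongs are squeezed shut along the shelf, and the lid is shut.

- **Stands and tongs:** The last look before closing showed all three stands upright and the tongs lying flat lengthwise. The stand in the slot nearest the hinge had been let go tilted about 8°, because the gripper would otherwise have met the open lid, and it righted itself. It sits a few millimetres off centre towards the tong shelf.
- **Lid:** I pushed it down slowly with closed fingers. It ended with a 19 N press, the fingertips about 0.7 mm above where the shut lid's top should be. The final pictures show it flat on the case.
- **Buns, jar, mug and brush:** I never touched them. My final image comparison did not settle this: the regions around the buns and the brush differed most from the first picture, by 21 to 41 grey levels. I put that down to the arm and its shadow being over them and did not check further. Earlier pictures showed the one bun I compared and the jar in place, and nothing was left disturbed in what the last picture shows.
- **Readings that disagreed:** The gripper read 16 to 20 mm on the shut tongs instead of 22 mm. The tongs looked shut in the pictures, so I put that down to the fingertips flexing. I also noticed no knock to any of the stands or the tongs during the run.

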